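# Tip the biscuits from the scoop into the lunch canister

## Robot

A 7-joint arm with a two-finger parallel gripper is mounted at the origin on the work surface. World frame = base frame: x ahead of the robot, y to its left, z up, the work surface at z = 0. Lengths are in m, angles in rad, forces in N, time in s.
With the tool pointing down it reaches from about 0.425 to 0.875 m from the base axis. Payload 4.7 kg.
Tool frame: the origin (TCP) lies midway between the tips of the shut fingers; the grasp point (between the pads) lies arm.grasp_offset behind it (arm.grasp_offset is the distance from the TCP to the grasp point, in m); x points along the fingers, z is the direction in which the jaws open and shut, and the axes are right-handed (so a half turn about x gives the same grasp; the last joint's range is limited). The gripper opens to 87 mm and grips with 3 to 60 N. Pads are 19 mm wide; open, the fingers measure 117 mm over their backs; the gripper's body (75 mm by 190 mm) begins 51 mm behind the grasp point.
Start: joints at [-1.087, 0.321, -0.07, 1.45, 0.023, 1.371, -0.057], TCP at [0.294, 0.58, 0.19] pointing down, gripper open.
Joint ranges: [-2.86, 2.86], [-0.3, 2.09], [-1.38, 1.24], [0.06, 2.45], [-1.56, 4.7], [0.09, 2.05], [-2.69, 2.69]. Speed limits (rad/s): [2.57, 2.57, 3.14, 3.14, 3.14, 3.14, 3.14].

## Interface

Orientations are given as a 3x3 rotation matrix whose columns are the frame's x, y, z axes.
In Python, from plant import readout, viewer, arm gives the robot as it stands.
- The arm moves only by the tool play_rows, never from a script. Its argument "plan" is a list of rows, each a list of 7 numbers: the shift along the tool's x, y, z in mm, then the turn, a rotation vector about the tool's x, y, z in rad, then the finger opening in mm, from 0 to 87. A call has 1 to 8 rows; each row shifts and turns the pose as measured when the row begins, along the tool's axes as they then stand; what a row does not reach is not made up. A row lasts 1/10 s, in which the tool goes at most 50 mm and 8.59 degrees, less where a joint would pass 70% of its speed; a pose out of reach is approached as far as the arm can. A call with a gripper value outside its range is refused whole. The fingers move at their own pace and stop on an object; "squeeze" is the grip in N (left out, the last holds). Time passes only in rows, so rows that do not move let the fingers close. It gives the time, the measured TCP pose, the force and the opening at its end, in the units of the state.
- readout.state(): the state, without advancing time (a new reading comes with each control period).
- viewer.snapshot(name): name is "side" or "top"; returns a dict with "color" (384x512x3 uint8, blue, green, red), "vfov" (degrees; the focal length in pixels is half the picture's height over the tangent of half this angle, whatever the lens; pixels are square), "cx", "cy" (the principal point, pixels), "position" and "orientation" of the camera in the world. Camera axes: x right, y down, z forward; pixel columns grow to the right and rows downward; lengths in m; the calibration is good to about 2 mm. A picture is of the moment at which its call begins. There is no depth.
- arm.close_job(): hands the job in, once; it reports no verdict.
Trained networks look in a picture, given as the dict that the camera call returned (one of the last four; its "shot" number tells which), for a name from the list of things; names that differ only in an ending like _2 or _b are one class to them, and where a whole thing is asked for, a point or a joint stands for the part that bears it (a point fixed in the world has none). Each returns a list of dicts, best first, with "score" (0 to 1); they miss things now and then, are a little off and sometimes report something else, mostly with a low value. They report only what shows in the picture. A call takes as long as a camera call. They do not tell look-alikes from the thing itself.
- viewer.regions_of(picture, thing): "mask" (384x512 bool, what is visible of it) and "pixel" ([column, row] in pixels, amid what is visible of it).
The state is a dict: "time_s": time; "joints": joint angles; "joint_velocities": joint speeds; "effort": joint torques, N m; "position": TCP position; "eef_rot": TCP orientation; "force": force on the tool from outside, world axes, zero at the start; "moment": the same for the moment, N m; "width": opening from 0.0 (shut) to 1.0 (fully open).
Only numpy, scipy, OpenCV 4.12 (cv2) and the standard library are available. Lean on these libraries where they do the work, as an engineer would, in place of code of your own. Each camera call takes 0.05 s, during which the arm holds its last target. There are 200 camera calls.

## Task

Pack the four almond biscuits for lunch: lift the loaded scoop by its handle, carry it level across to the open steel lunch canister without spilling or fingering any biscuit, and tip all four in from just above its mouth. Then lay the empty scoop flat on the cart's bamboo top again and flip the canister's lid fully shut, leaving the canister and everything else standing where it is.

Things in the scene. Friction and masses are not known exactly. Their poses are not given: they have to be found in the camera images.
- scoop: flat kitchen scoop: steel pan with wooden handle, 0.22 kg, flat on the cart top. Origin: centre of the pan's underside; +x to the open front lip, -x to the handle, z up. Pan 120 long (x -60 to 60), 76 wide, floor 3 thick; back wall 34 high at x -60; side walls 2.5 thick, 32 high at the back falling to 16 in front; front open. Loaded centre of mass about 25 behind the origin, so it is nose-heavy in the grip
- scoop_grip (a point): where to grip the handle: on its middle line, x -96, z 38 in the scoop's frame, 36 behind the back wall. The handle is a straight oak bar 22 wide (y) and 18 thick, from the back wall (x -61, z 31) rising backwards by 0.2 rad to x -171, z 53. Its sides are flat and upright, so a grasp across y may lean forward or back
- scoop_lip (a point): middle of the scoop's front lip, upper side of the floor: x +60, z 3 in the scoop's frame
- scoop_pan (a point): middle of the pan's floor, upper side: x 0, z 3 in the scoop's frame
- biscuit1: hard domed almond biscuit, 32 across and 16.5 high, 14 g, flat underneath, origin at the centre of its underside; one of four standing two by two on the scoop's pan. They slide on the steel once it is tilted by about 0.27 to 0.4 rad
- biscuit2: hard domed almond biscuit, 32 across and 16.5 high, 14 g, flat underneath, origin at the centre of its underside; one of four standing two by two on the scoop's pan. They slide on the steel once it is tilted by about 0.27 to 0.4 rad
- biscuit3: hard domed almond biscuit, 32 across and 16.5 high, 14 g, flat underneath, origin at the centre of its underside; one of four standing two by two on the scoop's pan. They slide on the steel once it is tilted by about 0.27 to 0.4 rad
- biscuit4: hard domed almond biscuit, 32 across and 16.5 high, 14 g, flat underneath, origin at the centre of its underside; one of four standing two by two on the scoop's pan. They slide on the steel once it is tilted by about 0.27 to 0.4 rad
- canister: loose round stainless steel lunch canister, 120 outer diameter, 90 high without the lid, wall 4, inner floor 5 up, 0.40 kg, standing upright. Origin: centre of its underside; z up; +x points to the lid's hinge, which is on its side to the robot's left, up to 45 degrees farther round away from the robot
- canister_mouth (a point): centre of the canister's mouth, in the plane of the rim (90 above its underside); opening 112 across
- lid (a joint): angle of the canister's round flip-top lid (rad): 0 fully shut on the rim; 1.57 upright over the hinge; at most 1.95, leaning outwards. It starts open. The hinge is stiff (up to 0.15 Nm to turn): the lid stays where it is left and has to be pushed all the way down
- lid_hinge (a point): middle of the lid's hinge pin, at x +64, z 90 in the canister's frame; the pin runs along the canister's y
- lid_edge (a point): point of the lid's rim opposite the hinge, on its outer face (upper when shut), 124 from the pin along the lid. The lid is a steel disc 122 across and 9 thick; its outer face lies 10 above the pin when shut, and turned away from the mouth when open; a thumb tab 26 wide stands 15 beyond the edge
- table: the cart's bamboo top, flat, its surface at height 0; its origin is on that surface
- tumbler1: yellow plastic tumbler, 72 across the rim, 115 high, standing on the turntable; origin under its centre
- tumbler2: second yellow plastic tumbler, 72 across the rim, 115 high, standing on the turntable; origin under its centre
- egg_cup: green silicone egg cup, 50 across, 62 high, standing between the scoop and the canister; origin under its centre
- wooden_spoon: wooden spoon 250 long and 13 high lying beyond the scoop, origin in its handle's underside 130 from the handle's end, +x to the bowl
- salt_jar: glass jar with a cork lid, 62 across, 85 high; origin under its centre
- turntable: low oak lazy-susan turntable, 231 across, top 28 high, carrying the two tumblers; origin under its centre
There are look-alikes about, which are no part of the job. Leave any black or turquoise look-alike of the biscuit4 alone.

How it is judged:
On the way, in this order (a step that is already met when the one before it is completed fails the run):
1. the scoop is lifted clear of the cart top, level, with all four biscuits on it (height (world z) of scoop above 0.04 m and angle between scoop's own z axis and vertical below 0.3 rad and distance between each of biscuit1, biscuit2, biscuit3, biscuit4 and scoop_pan below 0.07 m), for 0.3 s.
2. all four biscuits lie inside the canister (horizontal distance between each of biscuit1, biscuit2, biscuit3, biscuit4 and canister_mouth below 0.056 m and z of biscuit1 in the frame of canister between 0 and 0.085 m and z of biscuit2 in the frame of canister between 0 and 0.085 m and z of biscuit3 in the frame of canister between 0 and 0.085 m and z of biscuit4 in the frame of canister between 0 and 0.085 m), for 0.2 s.
At the end, for the whole second after the job is handed in: all four biscuits are inside the canister, which stands upright (within 0.1 rad) with its lid shut (joint under 0.06 rad); the empty scoop lies flat on the cart top, right way up (within 0.1 rad, underside under 12 mm high), at rest (all of step 2 and value of joint lid below 0.06 rad and angle between each of canister, scoop's own z axis and vertical below 0.1 rad and height (world z) of scoop below 0.012 m and linear speed of each of scoop, canister below 0.02 m/s and contact force between scoop and table above 0.5 N); the robot touches nothing.
It fails at once if a biscuit is spilled: it touches the cart top (contact force between any of biscuit1, biscuit2, biscuit3, biscuit4 and table above 0.02 N).
It fails at once if the fingers touch a biscuit (contact force between any of biscuit1, biscuit2, biscuit3, biscuit4 and the fingers above 0.1 N).
It fails at once if the scoop is tilted by more than 0.35 rad with a biscuit on it while its lip is more than 120 mm to the side of the canister's centre (angle between scoop's own z axis and vertical above 0.35 rad and horizontal distance between scoop_lip and canister above 0.12 m and distance between any of biscuit1, biscuit2, biscuit3, biscuit4 and scoop_pan below 0.075 m).
It fails at once if a biscuit is dropped from too high (it falls faster than 1.9 m/s, a fall of about 180 mm) (linear speed of any of biscuit1, biscuit2, biscuit3, biscuit4 above 1.9 m/s).
It fails at once if the canister is pushed more than 60 mm or tipped by more than 0.35 rad, or a tumbler, the egg cup, the spoon or the salt jar is pushed more than 40 mm or knocked over (distance of canister from where it was at the start of the episode above 0.06 m or angle between canister's own z axis and vertical above 0.35 rad or distance of any of tumbler1, tumbler2, egg_cup, wooden_spoon, salt_jar from where it was at the start of the episode above 0.04 m or angle between any of tumbler1, tumbler2, egg_cup, wooden_spoon, salt_jar's own z axis and vertical above 0.5 rad).
It also fails if it takes over 72 s, if anything falls off the work surface, if the arm or the gripper's body presses on something with over 40 N, if the wrist force passes 120 N, or if a joint passes its speed limit or range.

## Working session

There is one attempt and no reset: what is moved stays moved. The work goes in short steps, Python scripts to look and compute and a tool call to move; the robot and the scene stay as the last step left them, time stands still between calls to the robot, and variables do not carry over. Pictures are saved under pics/ and viewed, about 8 in all and at most 12, crops included, and the job is handed in when it is done.

Besides the shell and the picture viewer there is one more tool, called after "Emit:" in YAML: its name, and indented under it one key for each argument. play_rows: Moves the arm, as the interface text tells. Its arguments: {"type":"object","properties":{"plan":{"type":"array"},"squeeze":{"type":"number"}},"required":["plan"]}

```bash
ls; mkdir -p pics
cat > h.py <<'E'
import numpy as np, cv2
from plant import readout, viewer, arm
def K(p):
    f=p["color"].shape[0]/2/np.tan(np.radians(p["vfov"])/2); return f,p["cx"],p["cy"]
def ray(p,px):
    f,cx,cy=K(p); d=np.array([(px[0]-cx)/f,(px[1]-cy)/f,1.]); return np.array(p["position"]),np.array(p["orientation"])@d
def atz(p,px,z):
    o,d=ray(p,px); return o+d*(z-o[2])/d[2]
def proj(p,X):
    f,cx,cy=K(p); c=np.array(p["orientation"]).T@(np.array(X)-np.array(p["position"])); return np.array([f*c[0]/c[2]+cx,f*c[1]/c[2]+cy])
E
python3 - <<'E'
from h import *
np.set_printoptions(precision=3,suppress=True)
s=readout.state();print(s["position"],s["eef_rot"],s["width"],arm.grasp_offset)
for n in("top","side"):
    p=viewer.snapshot(n);cv2.imwrite(f"pics/{n}0.png",p["color"]);print(n,p["vfov"],p["cx"],p["cy"],p["position"],np.array(p["orientation"]).tolist(),p["shot"])
    for t in("scoop","biscuit1","canister","lid","egg_cup","wooden_spoon","salt_jar","turntable","tumbler1","scoop_grip"):
        print(t,[(round(r["score"],2),np.round(r["pixel"]).tolist(),int(r["mask"].sum()),np.round(atz(p,r["pixel"],0),3).tolist()) for r in viewer.regions_of(p,t)][:7])
E
```

```text
pics
[0.294 0.579 0.189] [[-0.001 -0.892  0.453]
 [-0.002  0.453  0.892]
 [-1.    -0.    -0.002]] 0.9998970906202155 0.0187
top 50.652666018574735 256.91730778396897 188.27810129079012 [0.435 0.015 1.119] [[-0.02110297967786107, -0.9919089264277026, 0.1251852464220868], [-0.9997540348156226, 0.0200820658914421, -0.009411721384246808], [0.006821592086800153, -0.12535307057497472, -0.9920887427941247]] 1
scoop [(0.58, [344.0, 228.0], 1241, [0.46, -0.232, 0.0])]
biscuit1 [(0.6, [333.0, 228.0], 89, [0.462, -0.202, 0.0]), (0.45, [268.0, 238.0], 128163, [0.438, -0.023, 0.0]), (0.41, [339.0, 219.0], 108, [0.487, -0.221, 0.0]), (0.4, [335.0, 269.0], 110, [0.352, -0.203, 0.0])]
canister [(0.59, [195.0, 229.0], 2496, [0.468, 0.176, 0.0])]
lid [(0.67, [171.0, 217.0], 676, [0.502, 0.242, 0.0])]
egg_cup [(0.79, [242.0, 198.0], 281, [0.549, 0.046, 0.0]), (0.3, [348.0, 221.0], 106, [0.48, -0.246, 0.0])]
wooden_spoon [(0.67, [351.0, 129.0], 658, [0.741, -0.266, 0.0])]
salt_jar [(0.86, [155.0, 123.0], 607, [0.768, 0.288, 0.0])]
turntable [(0.87, [247.0, 121.0], 3436, [0.77, 0.028, 0.0])]
tumbler1 [(0
[... 805 characters left out ...]
36, 0.0])]
canister [(0.74, [215.0, 152.0], 3890, [0.471, 0.271, 0.0]), (0.35, [247.0, 320.0], 1882, [0.457, -0.247, 0.0])]
lid [(0.89, [228.0, 119.0], 1574, [0.534, 0.421, 0.0])]
egg_cup [(0.87, [260.0, 193.0], 454, [0.559, 0.092, -0.0])]
wooden_spoon [(0.92, [384.0, 316.0], 946, [0.73, -0.298, 0.0]), (0.6, [258.0, 314.0], 150, [0.481, -0.238, 0.0])]
salt_jar [(0.76, [310.0, 126.0], 627, [0.769, 0.334, 0.0])]
turntable [(0.8, [345.0, 197.0], 2836, [0.77, 0.031, 0.0]), (0.46, [259.0, 195.0], 533, [0.556, 0.085, -0.0])]
tumbler1 [(0.87, [340.0, 159.0], 1225, [0.81, 0.173, 0.0]), (0.65, [360.0, 183.0], 1409, [0.827, 0.071, -0.0])]
scoop_grip [(0.91, [247.0, 323.0], 1983, [0.456, -0.252, 0.0])]
```

Run:
```python
import cv2,numpy as np
a=cv2.imread("pics/top0.png");b=cv2.imread("pics/side0.png")
c=cv2.resize(a[180:290,300:410],None,fx=5,fy=5,interpolation=3);d=cv2.resize(b[250:384,180:340],None,fx=4.1,fy=4.1,interpolation=3)
cv2.imwrite("pics/a.png",cv2.resize(a,(800,600)));cv2.imwrite("pics/c.png",c);cv2.imwrite("pics/d.png",cv2.resize(b[240:384,160:352],(800,600),interpolation=3))
```

```text
(no output)
```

View pics/a.png

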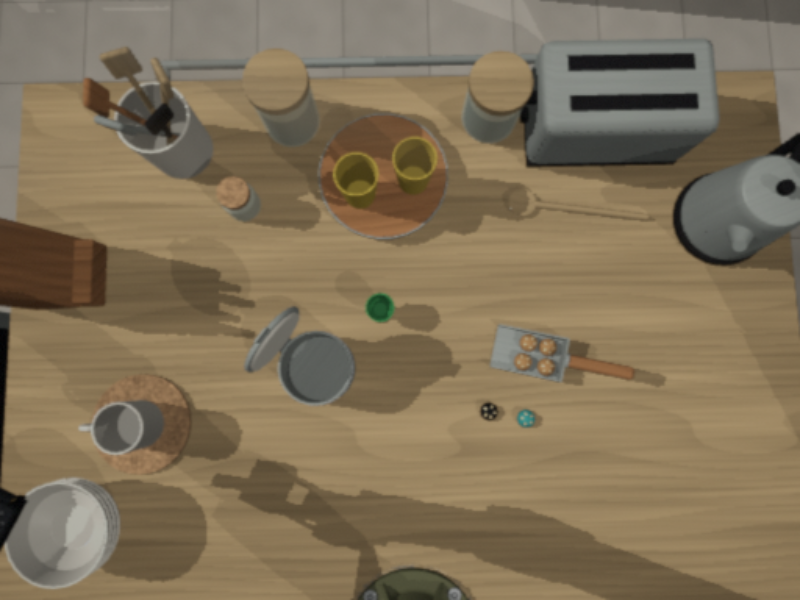

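View pics/d.png

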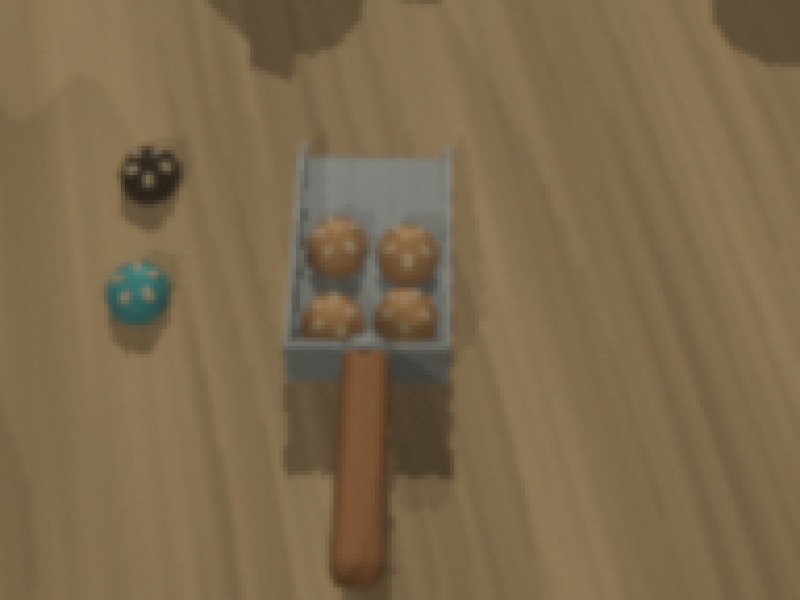

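View pics/c.png

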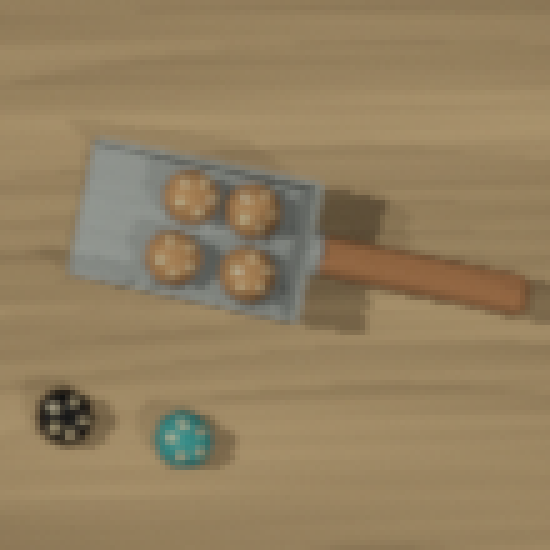

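The top view shows the scoop at about (344,228), with its lip to the left (+y), and the canister at (203,235) with its lid open to upper left. The four brown biscuits in the pan (crop pixels about 190,195 / 252,210 / 173,257 / 246,273) fit the description. The black biscuit (65,416) and the turquoise one (184,438), both on the table, are look-alikes to leave alone.

```bash
python3 - <<'E'
import cv2,numpy as np
a=cv2.imread("pics/top0.png");b=cv2.imread("pics/side0.png")
c=cv2.resize(a[190:264,150:232],(410,370),interpolation=3);d=cv2.resize(b[90:205,170:262],(368,460),interpolation=3)
o=np.zeros((460,790,3),np.uint8);o[:370,:410]=c;o[:,420:788]=d;cv2.imwrite("pics/e.png",o)
E
cat > fit.py <<'E'
from h import *
from scipy.optimize import least_squares
def fitscoop(pt,ps,T,S,x0):
    def X(q,v):
        c,s=np.cos(q[2]),np.sin(q[2]); return np.array([q[0]+c*v[0]-s*v[1],q[1]+s*v[0]+c*v[1],v[2]])
    def r(q): return np.concatenate([proj(pt,X(q,np.array(v)/1e3))-u for v,u in T]+[proj(ps,X(q,np.array(v)/1e3))-u for v,u in S])
    s=least_squares(r,x0,loss="soft_l1"); return s.x,r(s.x).reshape(-1,2)
E
python3 - <<'E'
from fit import *
np.set_printoptions(precision=3,suppress=True)
pt=viewer.snapshot("top");ps=viewer.snapshot("side")
T=[((60,-37,16),(318.6,208.4)),((60,37,16),(314.4,234.4)),((-171,0,62),(404.8,239))]
S=[((60,36,3),(233.2,277.7)),((60,-36,3),(267.3,277.7)),((-60,38,34),(228.9,322.8)),((-60,-38,34),(268,322.8)),((-171,0,62),(245.7,378))]
q,r=fitscoop(pt,ps,T,S,[.46,-.22,1.6]);print(q,r.tolist())
E
```

```text
[ 0.469 -0.212  1.337] [[-0.34462836110304806, -1.1260850202853874], [-1.3985227805571299, -0.4356325326216677], [0.8806369418843474, -0.4100826020414843], [-0.08672110577433045, -0.2508021991910141], [-0.5587007182812727, 0.2201118735939076], [-0.9711619518765815, 0.20316979625050635], [0.12632731021392374, 0.7107918091609804], [0.0817356477867861, -0.19317427108694574]]
```

View pics/e.png

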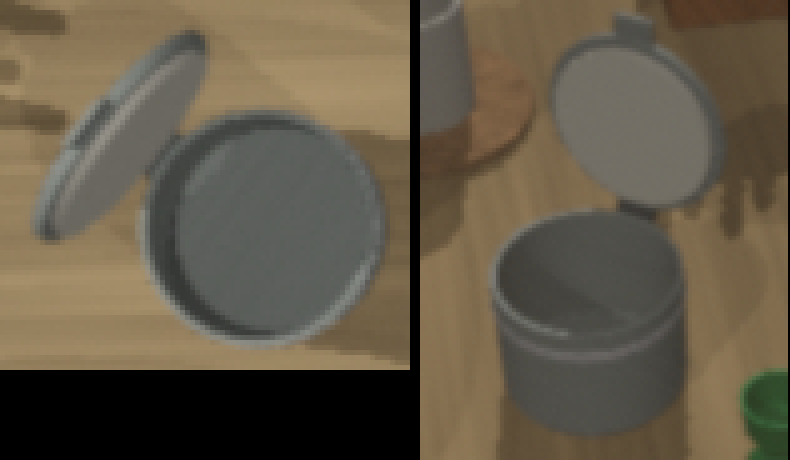

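The crop shows the canister rim centred at about (265,228) in the top crop and (588,275) in the side crop. The lid's tab tip is at (95,125) in the top crop and (635,17) in the side crop.

Run:
```python
from h import *
from scipy.optimize import least_squares
np.set_printoptions(precision=3,suppress=True)
pt=viewer.snapshot("top");ps=viewer.snapshot("side")
t=lambda x,y:(x/5+150,y/5+190)
s=lambda x,y:((x-420)/4+170,y/4+90)
print(atz(pt,t(265,228),.09),atz(ps,s(588,275),.09))
def X(q,r,n,lat=0):
    u=np.array([np.cos(q[2]),np.sin(q[2]),0]);z=np.array([0,0,1.]);v=np.array([-u[1],u[0],0])
    h=np.array([q[0],q[1],.09])+.064*u
    d=-np.cos(q[3])*u+np.sin(q[3])*z; nn=np.cos(q[3])*z+np.sin(q[3])*u
    return h+r*d+n*nn+lat*v
def rim(q,a): return np.array([q[0]+.06*np.cos(a),q[1]+.06*np.sin(a),.09])
def r(q):
    e=[proj(pt,[q[0],q[1],.09])-t(265,228),proj(ps,[q[0],q[1],.09])-s(588,275),
    proj(pt,X(q,0,0))-t(163,155),proj(ps,X(q,0,0))-s(637,210),
    proj(ps,X(q,.139,.006))-s(634,17),
    proj(pt,X(q,.063,.005,.061))-t(40,238),proj(pt,X(q,.063,.005,-.061))-t(203,33)]
    return np.concatenate(e)
f=least_squares(r,[.46,.18,1.2,1.7],loss="soft_l1");print(f.x,r(f.x).reshape(-1,2).tolist())
print("hinge",X(f.x,0,0),"edge",X(f.x,.124,.01),"tab",X(f.x,.139,.006))
for n,z in(("egg_cup",.03),("salt_jar",.04)):
    for p in(pt,ps):
        g=viewer.regions_of(p,n); print(n,atz(p,g[0]["pixel"],z) if g else 0)
print([a for a in dir(arm) if a[0]!="_"])
```

```text
[0.448 0.143 0.09 ] [0.45  0.145 0.09 ]
[0.448 0.145 0.913 1.632] [[-0.6405350343999316, -0.17327388465915305], [-0.7890422279545533, 0.08660833928362877], [-0.3571519905643754, -0.7297933321689243], [-0.5873654892926652, 1.3372553487411096], [0.1620599193598764, 0.06562657835013397], [0.7510929442005931, -0.00634873558786353], [-0.23023533978266641, -0.30481455307085525]]
hinge [0.487 0.195 0.09 ] edge [0.498 0.209 0.213] tab [0.496 0.207 0.228]
egg_cup [0.558 0.042 0.03 ]
egg_cup [0.546 0.049 0.03 ]
salt_jar [0.753 0.28  0.04 ]
salt_jar [0.748 0.289 0.04 ]
['IKError', 'close_job', 'grasp_offset']
```

```bash
cat > mv.py <<'E'
from h import *
from scipy.spatial.transform import Rotation as Ro, Slerp
def R(phi,lean=0):
    z=np.array([np.cos(phi),np.sin(phi),0]);x=np.array([0,0,-1.]);y=np.cross(z,x)
    return np.column_stack([x,y,z])@Ro.from_euler("z",lean).as_matrix()
def rows(wps,op,start=None):
    "wps: (grasp point pos, R, n rows)"
    s=readout.state();Rc=np.array(s["eef_rot"]);p=np.array(s["position"])-.0187*Rc[:,0]
    out=[]
    for q,Rt,n in wps:
        sl=Slerp([0,1],Ro.from_matrix([Rc,Rt]))
        for i in range(n):
            Ra,Rb=sl(i/n).as_matrix(),sl((i+1)/n).as_matrix()
            a=p+(np.array(q)-p)*i/n+.0187*Ra[:,0];b=p+(np.array(q)-p)*(i+1)/n+.0187*Rb[:,0]
            out.append([round(v) for v in 1e3*Ra.T@(b-a)]+[round(v,3)+0. for v in Ro.from_matrix(Ra.T@Rb).as_rotvec()]+[op])
        p=np.array(q);Rc=Rt
    for i in range(0,len(out),8):print(str(out[i:i+8]).replace(" ",""))
def where():
    np.set_printoptions(precision=4,suppress=True)
    s=readout.state();Rc=np.array(s["eef_rot"]);print("t",s["time_s"],"grasp",np.array(s["position"])-.0187*Rc[:,0],"R",Rc.tolist(),"w",s["width"],"F",s["force"],"q",np.array(s["joints"]))
E
python3 - <<'E'
from mv import *
rows([((.5,.2,.32),R(.5),10),((.5,-.2,.30),R(-.234,.1),10),((.4468,-.3054,.16),R(-.234,.25),4)],87)
E
```

```text
[[-11,-36,-25,np.float64(0.06),np.float64(0.0),np.float64(0.0),87],[-11,-37,-22,np.float64(0.06),np.float64(0.0),np.float64(0.0),87],[-11,-38,-20,np.float64(0.06),np.float64(0.0),np.float64(0.0),87],[-11,-39,-18,np.float64(0.06),np.float64(0.0),np.float64(0.0),87],[-11,-40,-15,np.float64(0.06),np.float64(0.0),np.float64(0.0),87],[-11,-41,-13,np.float64(0.06),np.float64(0.0),np.float64(0.0),87],[-11,-42,-10,np.float64(0.06),np.float64(0.0),np.float64(0.0),87],[-11,-42,-8,np.float64(0.06),np.float64(0.0),np.float64(0.0),87]]
[[-11,-43,-5,np.float64(0.06),np.float64(0.0),np.float64(0.0),87],[-11,-43,-3,np.float64(0.06),np.float64(0.0),np.float64(0.0),87],[2,-35,-19,np.float64(0.073),np.float64(-0.004),np.float64(0.01),87],[2,-36,-16,np.float64(0.073),np.float64(-0.004),np.float64(0.01),87],[1,-37,-14,np.float64(0.073),np.float64(-0.004),np.float64(0.01),87],[1,-38,-11,np.float64(0.073),np.float64(-0.004),np.float64(0.01),87],[0,-39,-8,np.float64(0.073),np.float64(-0.004),np.float64(0.01),87],[0,-40,-5,np.float64(0.073),np.float64(-0.004),np.float64(0.01),87]]
[[0,-40,-2,np.float64(0.073),np.float64(-0.004),np.float64(0.01),87],[-1,-40,1,np.float64(0.073),np.float64(-0.004),np.float64(0.01),87],[-1,-40,4,np.float64(0.073),np.float64(-0.004),np.float64(0.01),87],[-2,-39,6,np.float64(0.073),np.float64(-0.004),np.float64(0.01),87],[32,-31,-7,np.float64(0.0),np.float64(0.0),np.float64(0.038),87],[31,-33,-7,np.float64(0.0),np.float64(0.0),np.float64(0.037),87],[29,-34,-7,np.float64(0.0),np.float64(0.0),np.float64(0.038),87],[28,-35,-7,np.float64(0.0),np.float64(0.0),np.float64(0.037),87]]
```

Emit:
play_rows:
  plan:
    - [-15,-36,-25,0.06,0,0,87]
    - [-15,-37,-22,0.06,0,0,87]
    - [-15,-38,-20,0.06,0,0,87]
    - [-15,-39,-18,0.06,0,0,87]
    - [-15,-40,-15,0.06,0,0,87]
    - [-11,-41,-13,0.06,0,0,87]
    - [-11,-42,-10,0.06,0,0,87]
    - [-11,-42,-8,0.06,0,0,87]

```text
time_s: 2.3
position: [0.4571, 0.2718, 0.2984]
eef_rot: [[-0.004, -0.579, 0.815], [0.001, 0.815, 0.579], [-1.0, 0.003, -0.003]]
force: [0.2, -0.6, -0.4]
width: 0.997
```

Emit:
play_rows:
  plan:
    - [-11,-43,-5,0.06,0,0,87]
    - [-11,-43,-3,0.06,0,0,87]
    - [2,-35,-19,0.073,0,0.01,87]
    - [2,-36,-16,0.073,0,0.01,87]
    - [1,-37,-14,0.073,0,0.01,87]
    - [1,-38,-11,0.073,0,0.01,87]
    - [0,-39,-8,0.073,0,0.01,87]
    - [0,-40,-5,0.073,0,0.01,87]

```text
time_s: 3.1
position: [0.4986, -0.056, 0.3123]
eef_rot: [[-0.01, -0.035, 0.999], [0.064, 0.997, 0.036], [-0.998, 0.064, -0.008]]
force: [0.9, 0.4, 0.6]
width: 1.001
```

```bash
sed -i 's/round(v,3)+0\./round(float(v),3)+0./' mv.py
python3 - <<'E'
from mv import *
where()
rows([((.4468,-.3054,.14),R(-.234,.25),8)],87)
E
```

```text
t 3.1 grasp [ 0.4988 -0.0572  0.331 ] R [[-0.010160156942484962, -0.03507801388483546, 0.9993329295849304], [0.06379390814561935, 0.9973259126290999, 0.035656153494755274], [-0.9979113730659712, 0.06411362523230578, -0.007895224199418757]] w 1.0014454932658732 F [0.8605 0.3892 0.5867] q [-0.4253 -0.0312  0.5242  1.6056 -0.0469  1.5794  0.1339]
[[22,-32,-7,0.033,-0.006,0.023,87],[21,-33,-6,0.033,-0.006,0.023,87],[20,-33,-5,0.033,-0.006,0.023,87],[19,-34,-4,0.033,-0.006,0.023,87],[19,-34,-3,0.033,-0.006,0.023,87],[18,-35,-2,0.033,-0.006,0.023,87],[17,-35,-1,0.033,-0.006,0.023,87],[16,-36,0,0.033,-0.006,0.023,87]]
```

Emit:
play_rows:
  plan:
    - [22,-32,-7,0.033,-0.006,0.023,87]
    - [21,-33,-6,0.033,-0.006,0.023,87]
    - [20,-33,-5,0.033,-0.006,0.023,87]
    - [19,-34,-4,0.033,-0.006,0.023,87]
    - [19,-34,-3,0.033,-0.006,0.023,87]
    - [18,-35,-2,0.033,-0.006,0.023,87]
    - [17,-35,-1,0.033,-0.006,0.023,87]
    - [16,-36,0,0.033,-0.006,0.023,87]

```text
time_s: 3.9
position: [0.4519, -0.3123, 0.1218]
eef_rot: [[0.079, 0.23, 0.97], [0.244, 0.939, -0.242], [-0.967, 0.255, 0.018]]
force: [1.2, -0.1, 0.1]
width: 1.001
```

Run:
```python
from mv import *
where()
p=viewer.snapshot("side");cv2.imwrite("pics/f.png",cv2.resize(p["color"][190:384,130:390],(800,600),interpolation=3))
q=[.469,-.212,1.337]
rows([((.4468,-.3054,.039),R(-.234,.25),8)],87)
```

```text
t 3.9 grasp [ 0.4504 -0.3168  0.1398] R [[0.0786027782780933, 0.22986734627653252, 0.970042579664805], [0.24367745839902957, 0.9391064078367538, -0.24228175958610135], [-0.9666658675649793, 0.25542152978113053, 0.017802882045133833]] w 1.0014523033605158 F [ 1.1787 -0.1114  0.0846] q [ 0.0292  0.3121  0.8347  1.7417 -0.4621  1.3546  0.7515]
[[12,-1,0,-0.002,0.002,0.0,87],[12,-1,0,-0.002,0.002,0.0,87],[12,-1,0,-0.002,0.002,0.0,87],[12,-1,0,-0.002,0.002,0.0,87],[12,-1,0,-0.002,0.002,0.0,87],[12,-1,0,-0.002,0.002,0.0,87],[12,-1,0,-0.002,0.002,0.0,87],[12,-1,0,-0.002,0.002,0.0,87]]
```

View pics/f.png

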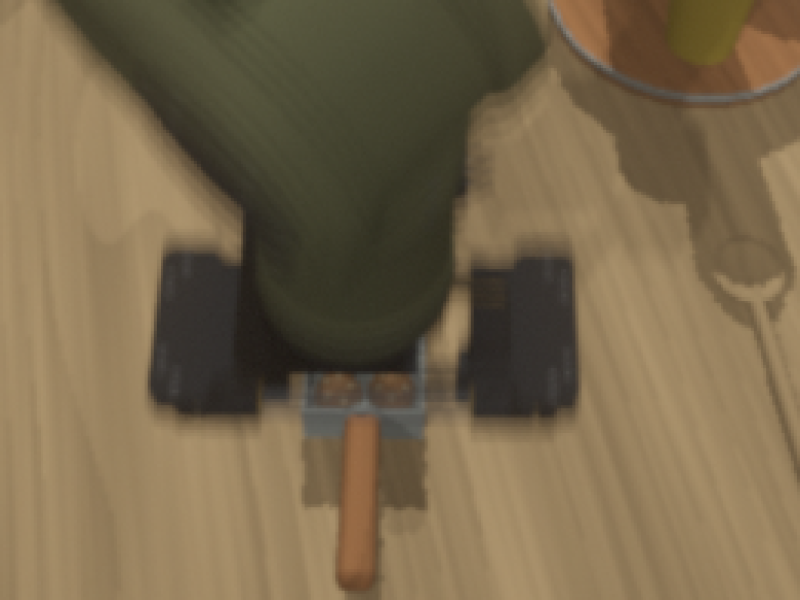

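The jaws are centred on the handle: jaw gaps at 258 and 470, handle at 360.

Emit:
play_rows:
  plan:
    - [13,-1,0,-0.002,0.002,0,87]
    - [13,-1,0,-0.002,0.002,0,87]
    - [13,-1,0,-0.002,0.002,0,87]
    - [13,-1,0,-0.002,0.002,0,87]
    - [13,-1,0,-0.002,0.002,0,87]
    - [12,-1,0,-0.002,0.002,0,87]
    - [12,-1,0,-0.002,0.002,0,87]
    - [10,-1,0,0,0,0,60]

```text
time_s: 4.75
position: [0.454, -0.2972, 0.0121]
eef_rot: [[0.059, 0.22, 0.974], [0.245, 0.942, -0.228], [-0.968, 0.252, 0.002]]
force: [-0.2, -0.4, 0.2]
width: 0.965
```

Run:
```python
from mv import *
where()
```

```text
t 4.75 grasp [ 0.4529 -0.3018  0.0302] R [[0.05896997836059586, 0.22038657889378632, 0.9736284185949194], [0.24466307839895202, 0.9423879270874189, -0.22813367342026883], [-0.9678132669686333, 0.25166396389505297, 0.0016521368376646347]] w 0.9653915169590912 F [-0.1994 -0.3778  0.1938] q [ 0.0614  0.4395  0.7723  1.8428 -0.5602  1.1862  0.8456]
```

Emit:
play_rows:
  plan:
    - [-7,-3,-4,0,0,0,60]
    - [0,0,0,0,0,0,40]
    - [0,0,0,0,0,0,30]
    - [0,0,0,0,0,0,18]
    - [0,0,0,0,0,0,10]
    - [0,0,0,0,0,0,5]
    - [0,0,0,0,0,0,5]
  squeeze: 55

```text
time_s: 5.45
position: [0.4487, -0.3021, 0.019]
eef_rot: [[0.06, 0.221, 0.973], [0.244, 0.942, -0.229], [-0.968, 0.251, 0.003]]
force: [1.3, 0.2, 0.5]
width: 0.355
```

Run:
```python
from mv import *
where()
p=viewer.snapshot("side");cv2.imwrite("pics/g.png",cv2.resize(p["color"][190:384,130:390],(800,600),interpolation=3))
```

```text
t 5.45 grasp [ 0.4476 -0.3067  0.0371] R [[0.06022102542540649, 0.2211288106842679, 0.9733835200896273], [0.24370250536805388, 0.9423867339083738, -0.2291644226987282], [-0.9679785725800166, 0.2510165190557563, 0.0028618502904477544]] w 0.35543357868175873 F [1.2676 0.2089 0.5364] q [ 0.0656  0.4282  0.7806  1.8412 -0.5502  1.1967  0.8487]
```

View pics/g.png

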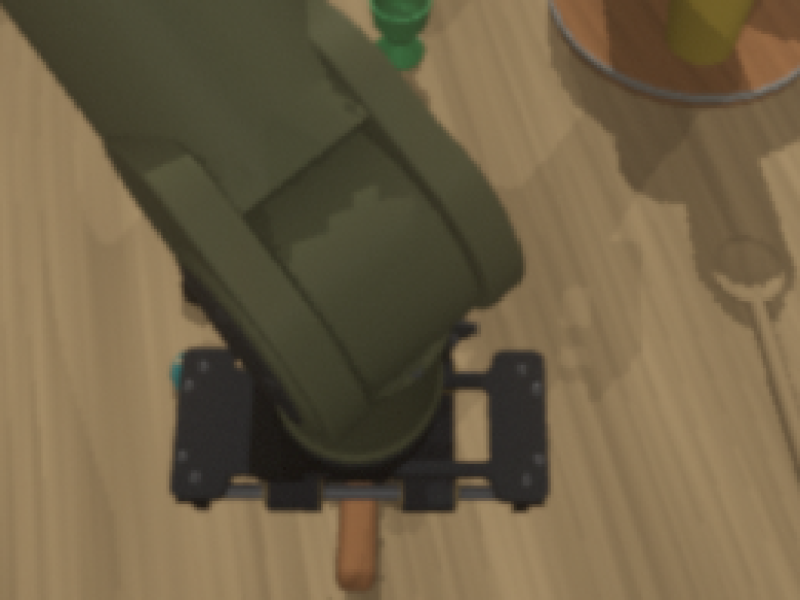

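The handle sits centrally between the jaws, which are still closing.

Emit:
play_rows:
  plan:
    - [0,0,0,0,0,0,5]
    - [0,0,0,0,0,0,5]
    - [0,0,0,0,0,0,5]
    - [0,0,0,0,0,0,5]
    - [0,0,0,0,0,0,5]
  squeeze: 55

```text
time_s: 6.0
position: [0.4494, -0.302, 0.0198]
eef_rot: [[0.061, 0.221, 0.973], [0.244, 0.942, -0.229], [-0.968, 0.252, 0.004]]
force: [0.0, 0.1, 1.9]
width: 0.058
```

Run:
```python
from mv import *
where()
s=readout.state();Rc=np.array(s["eef_rot"]);p=np.array(s["position"])-.0187*Rc[:,0]
rows([(p+[0,0,.03],Rc,4),(p+[0,0,.11],Rc,4)],5)
```

```text
t 6.0 grasp [ 0.4482 -0.3066  0.0379] R [[0.06135254086973673, 0.22058417560524798, 0.9734364320290156], [0.24411434863005718, 0.9423387978926138, -0.2289230761177789], [-0.9678037252055555, 0.25167481292107197, 0.003967117264871811]] w 0.057776539340138135 F [0.0124 0.0604 1.8966] q [ 0.0656  0.4275  0.7804  1.8402 -0.5506  1.1976  0.8486]
[[-7,2,0,0.0,0.0,0.0,5],[-7,2,0,0.0,0.0,0.0,5],[-7,2,0,0.0,0.0,0.0,5],[-7,2,0,0.0,0.0,0.0,5],[-19,5,0,0.0,0.0,0.0,5],[-19,5,0,0.0,0.0,0.0,5],[-19,5,0,0.0,0.0,0.0,5],[-19,5,0,0.0,0.0,0.0,5]]
```

The opening reads 5 mm, but the handle is 22 mm wide. I'll look before lifting.

Run:
```python
from mv import *
a=viewer.snapshot("side");b=viewer.snapshot("top")
o=np.hstack([cv2.resize(a["color"][270:384,170:284],(400,400),interpolation=3),cv2.resize(b["color"][190:260,310:412],(400,275),interpolation=3)[:275] if 0 else cv2.resize(b["color"][180:280,310:410],(400,400),interpolation=3)])
cv2.imwrite("pics/h.png",o)
where()
```

```text
t 6.1 grasp [ 0.4482 -0.3066  0.0378] R [[0.06127214560334151, 0.22060158184558826, 0.9734375512894432], [0.24405619263954323, 0.9423547411832836, -0.22891945440192954], [-0.9678234854597472, 0.25159984868161417, 0.003900914756286389]] w 0.05785790329073352 F [0.0711 1.0146 2.39  ] q [ 0.0656  0.4275  0.7805  1.8403 -0.5506  1.1976  0.8486]
```

View pics/h.png

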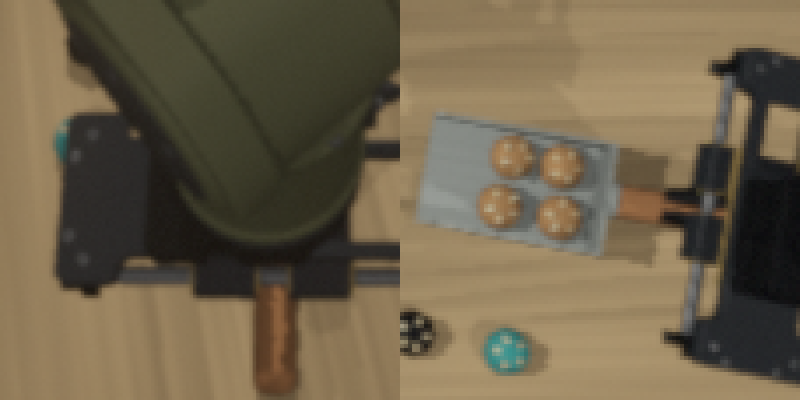

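Run:
```python
from mv import *
b=viewer.snapshot("top");a=viewer.snapshot("side")
s=readout.state();Rc=np.array(s["eef_rot"]);t=np.array(s["position"])
T=lambda X:np.round([400+(proj(b,X)[0]-310)*4,(proj(b,X)[1]-180)*4])
S=lambda X:np.round([(proj(a,X)[0]-170)*400/114,(proj(a,X)[1]-270)*400/114])
for n,v in(("tcp",(0,0,0)),("grasp",(-.0187,0,0)),("body0",(-.07,0,0)),("mid",(-.045,0,0)),("L11",(-.0187,0,.011)),("R11",(-.0187,0,-.011))):
    X=t+Rc@np.array(v);print(n,X,T(X),S(X))
q=np.array([.469,-.212,1.337]);c,sn=np.cos(q[2]),np.sin(q[2])
for x,z in((-61,40),(-96,47),(-120,52),(-171,62)):
    X=np.array([q[0]+c*x/1e3,q[1]+sn*x/1e3,z/1e3]);print("handle top",x,X,T(X),S(X))
print(s["moment"],s["force"])
g=viewer.regions_of(b,"scoop")
for n in("scoop","scoop_grip"):
  for p in (a,b):
    for r in viewer.regions_of(p,n)[:1]:
        ys,xs=np.nonzero(r["mask"]);print(n,r["score"],r["pixel"],xs.min(),xs.max(),ys.min(),ys.max())
```

```text
tcp [ 0.44926762 -0.3020262   0.01965106] [645. 207.] [276. 257.]
grasp [ 0.44812444 -0.30659006  0.03774953] [660. 208.] [275. 250.]
body0 [ 0.44498831 -0.31911016  0.08739932] [703. 211.] [273. 231.]
mid [ 0.44651664 -0.31300874  0.06320351] [682. 210.] [274. 241.]
L11 [ 0.45883213 -0.30910872  0.03779075] [663. 192.] [296. 250.]
R11 [ 0.43741674 -0.3040714   0.0377083 ] [657. 224.] [254. 250.]
handle top -61 [ 0.45486799 -0.27134043  0.04      ] [607. 199.] [274. 184.]
handle top -96 [ 0.44675947 -0.30538821  0.047     ] [662. 210.] [272. 241.]
handle top -120 [ 0.44119933 -0.32873527  0.052     ] [701. 217.] [270. 282.]
handle top -171 [ 0.42938405 -0.37834776  0.062     ] [783. 234.] [266. 379.]
[-0.2148565   0.10401366 -0.00831454] [-0.33101825 -0.2610855   2.02790202]
scoop 0.62 [223.8, 131.1] 199 246 94 187
scoop 0.9 [341.1, 225.5] 314 376 208 242
scoop_grip 0.76 [247.8, 369.1] 242 254 351 381
scoop_grip 0.61 [336.6, 226.3] 314 378 208 243
```

Run:
```python
from mv import *
b=viewer.snapshot("top");a=viewer.snapshot("side")
c=b["color"];o=np.hstack([cv2.resize(c[215:255,355:395],(400,400),interpolation=3),cv2.resize(a["color"][330:384,220:274],(400,400),interpolation=3)])
cv2.imwrite("pics/i.png",cv2.convertScaleAbs(o,alpha=1.8,beta=15))
```

```text
(no output)
```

View pics/i.png

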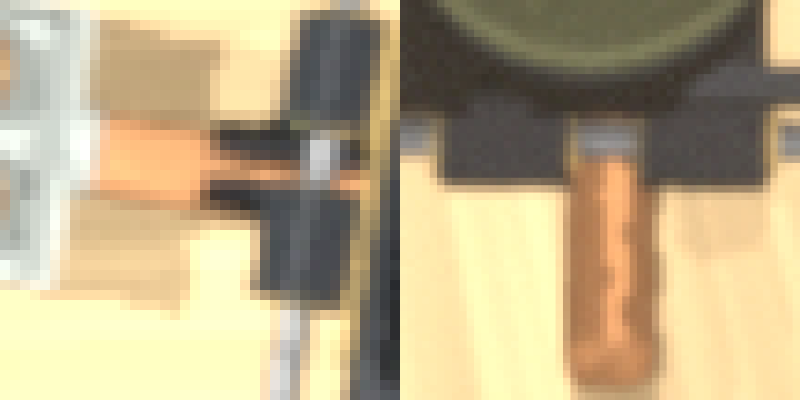

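The fingertips overlap the top of the handle (crop 205–265, 125–210) and stand about 30 mm higher than the state implies, so they closed above it. I'll open and feel downward carefully.

Emit:
play_rows:
  plan:
    - [-3,0,0,0,0,0,60]
    - [0,0,0,0,0,0,60]
    - [0,0,0,0,0,0,60]
    - [0,0,0,0,0,0,60]
    - [0,0,0,0,0,0,60]
    - [0,0,0,0,0,0,60]
    - [5,0,0,0,0,0,60]
    - [5,-1,0,0,0,0,60]

```text
time_s: 7.35
position: [0.4488, -0.3017, 0.0118]
eef_rot: [[0.06, 0.221, 0.973], [0.243, 0.942, -0.229], [-0.968, 0.251, 0.003]]
force: [-1.0, 0.8, 0.9]
width: 0.658
```

Emit:
play_rows:
  plan:
    - [4,-1,0,0,0,0,60]
    - [4,-1,0,0,0,0,60]
    - [0,0,0,0,0,0,60]

```text
time_s: 7.65
position: [0.4481, -0.3008, 0.0015]
eef_rot: [[0.058, 0.221, 0.973], [0.244, 0.942, -0.229], [-0.968, 0.251, 0.001]]
force: [0.6, -0.7, -0.6]
width: 0.685
```

Run:
```python
from mv import *
where()
b=viewer.snapshot("top");a=viewer.snapshot("side")
c=b["color"];o=np.hstack([cv2.resize(c[200:260,340:400],(400,400),interpolation=3),cv2.resize(a["color"][304:384,210:290],(400,400),interpolation=3)])
cv2.imwrite("pics/j.png",cv2.convertScaleAbs(o,alpha=1.8,beta=15))
s=readout.state();Rc=np.array(s["eef_rot"]);t=np.array(s["position"])
w=s["width"]*.087/2
for n,v in(("tipL front",(0,.0095,w)),("tipR front",(0,.0095,-w)),("tip back L",(0,-.0095,w))):
    X=t+Rc@np.array(v);P=proj(b,X);Q=proj(a,X);print(n,X,(P-[340,200])*400/60,(Q-[210,304])*5+[400,0])
```

```text
t 7.65 grasp [ 0.447  -0.3054  0.0196] R [[0.05842264109935347, 0.22141839111586023, 0.9734272911125104], [0.24420451669454316, 0.9422981512518498, -0.22899420991223907], [-0.9679622663270302, 0.2510937877029418, 0.0009801755094391849]] w 0.6854015201770841 F [ 0.6244 -0.6933 -0.5542] q [ 0.075   0.4517  0.7685  1.8539 -0.5698  1.1708  0.8666]
tipL front [ 0.4797 -0.299   0.0045] [186.5655 138.0648] [670.0504 188.6541]
tipR front [ 0.4214 -0.2853  0.0044] [160.9488 281.53  ] [512.7345 187.2324]
tip back L [ 0.4755 -0.3169 -0.0003] [227.0918 147.88  ] [669.6963 241.3785]
```

View pics/j.png

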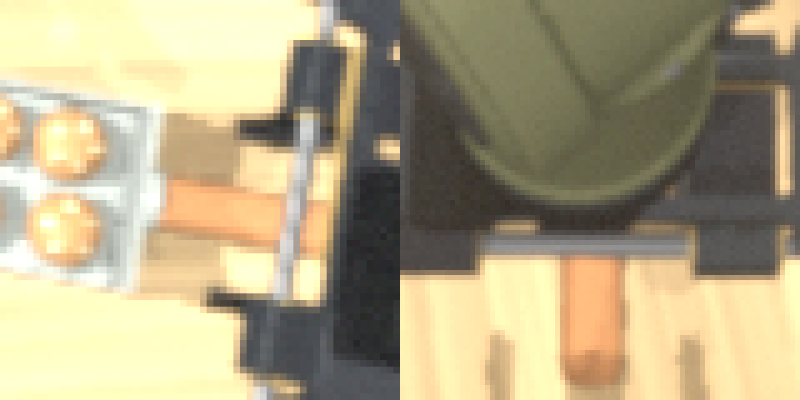

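Run:
```python
from mv import *
np.set_printoptions(precision=4,suppress=True)
b=viewer.snapshot("top");a=viewer.snapshot("side")
s=readout.state();Rc=np.array(s["eef_rot"]);t=np.array(s["position"])
def tri(pa,pb):
    A=[];B=[]
    for p,u in((a,pa),(b,pb)):
        o,d=ray(p,u);d=d/np.linalg.norm(d);M=np.eye(3)-np.outer(d,d);A.append(M);B.append(M@o)
    return np.linalg.lstsq(np.vstack(A),np.hstack(B),rcond=None)
for pa,pb in(((269,359),(390.2,217.7)),((225.6,358.4),(387.7,248.7)),((247.3,358.7),(389,233.2))):
    X,r,*_=tri(pa,pb);print(X,r**.5,"tool",Rc.T@(X-t))
print(s["joints"],s["moment"])
```

```text
[ 0.4809 -0.3479  0.0407] [0.0058] tool [-0.0464 -0.0272  0.0421]
[ 0.403  -0.3337  0.0499] [0.0013] tool [-0.0566 -0.0287 -0.0369]
[ 0.4416 -0.3408  0.0456] [0.0035] tool [-0.0518 -0.028   0.0023]
[ 0.0748  0.4505  0.7691  1.8528 -0.5695  1.1711  0.8664] [-0.3701  0.1292  0.0048]
```

Emit:
play_rows:
  plan:
    - [3,-1,0,0,0,0,60]
    - [3,-1,0,0,0,0,60]
    - [0,0,0,0,0,0,60]

```text
time_s: 8.15
position: [0.449, -0.3021, -0.0039]
eef_rot: [[0.061, 0.221, 0.973], [0.243, 0.943, -0.229], [-0.968, 0.25, 0.004]]
force: [-0.1, -0.2, -0.0]
width: 0.688
```

Emit:
play_rows:
  plan:
    - [4,-1,0,0,0,0,60]
    - [4,-1,0,0,0,0,60]
    - [0,0,0,0,0,0,60]

```text
time_s: 8.45
position: [0.449, -0.302, -0.0129]
eef_rot: [[0.061, 0.221, 0.973], [0.243, 0.943, -0.229], [-0.968, 0.25, 0.004]]
force: [-0.5, 0.4, -0.8]
width: 0.689
```

Emit:
play_rows:
  plan:
    - [3,-1,0,0,0,0,60]
    - [3,-1,0,0,0,0,60]
    - [0,0,0,0,0,0,60]

```text
time_s: 8.75
position: [0.4488, -0.3024, -0.0199]
eef_rot: [[0.061, 0.221, 0.973], [0.243, 0.943, -0.229], [-0.968, 0.25, 0.003]]
force: [-0.1, 0.1, 0.0]
width: 0.687
```

Emit:
play_rows:
  plan:
    - [3,-1,0,0,0,0,60]
    - [3,-1,0,0,0,0,60]
    - [0,0,0,0,0,0,60]

```text
time_s: 9.05
position: [0.4488, -0.3029, -0.0268]
eef_rot: [[0.061, 0.221, 0.973], [0.243, 0.943, -0.229], [-0.968, 0.25, 0.003]]
force: [0.3, -0.3, -0.3]
width: 0.692
```

Emit:
play_rows:
  plan:
    - [3,-1,0,0,0,0,60]
    - [0,0,0,0,0,0,60]

```text
time_s: 9.25
position: [0.4493, -0.3033, -0.0289]
eef_rot: [[0.062, 0.221, 0.973], [0.244, 0.942, -0.229], [-0.968, 0.251, 0.004]]
force: [-1.9, 0.5, 2.0]
width: 0.69
```

Run:
```python
from mv import *
where()
b=viewer.snapshot("top");a=viewer.snapshot("side")
c=b["color"];o=np.hstack([cv2.resize(c[200:260,340:400],(400,400),interpolation=3),cv2.resize(a["color"][284:384,200:300],(400,400),interpolation=3)])
cv2.imwrite("pics/k.png",cv2.convertScaleAbs(o,alpha=1.8,beta=15))
```

```text
t 9.25 grasp [ 0.4481 -0.3079 -0.0108] R [[0.06168770206046773, 0.22072677881882302, 0.9733829238931436], [0.24369781929326803, 0.9423929937805929, -0.22914366267683942], [-0.9678873902919723, 0.25134664188231726, 0.00434342356643478]] w 0.6901841218031438 F [-1.8955  0.5059  2.016 ] q [ 0.1015  0.4994  0.7441  1.866  -0.612   1.1265  0.9077]
```

View pics/k.png

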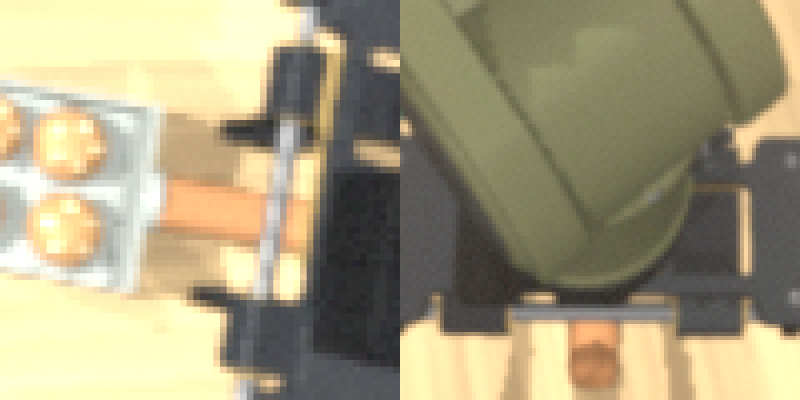

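Run:
```python
from mv import *
np.set_printoptions(precision=4,suppress=True)
b=viewer.snapshot("top")
s=readout.state();Rc=np.array(s["eef_rot"]);t=np.array(s["position"]);w=s["width"]*.087/2
for sg,u in((1,(373.3,220)),(-1,(368.5,244.2))):
    o=t+Rc@np.array([0,.0095,sg*w]);print("reported",o,"seen",atz(b,u,.005))
print(s["force"],s["moment"])
```

```text
reported [ 0.4804 -0.3012 -0.0265] seen [ 0.4813 -0.3136  0.005 ]
reported [ 0.4222 -0.2875 -0.0268] seen [ 0.4158 -0.2967  0.005 ]
[-1.0634  0.9668  5.7439] [0.0637 0.4571 0.0161]
```

The fingers touch the table at a reported z of −0.029, so the true tips lie about 31 mm short of the reported TCP along tool x. I'll use that offset from here on.

Emit:
play_rows:
  plan:
    - [-8,5,0,0,0,0,60]
    - [-8,6,0,0,0,0,60]
    - [0,0,0,0,0,0,40]
    - [0,0,0,0,0,0,20]
    - [0,0,0,0,0,0,10]
    - [0,0,0,0,0,0,10]
    - [0,0,0,0,0,0,10]
    - [0,0,0,0,0,0,10]
  squeeze: 58

```text
time_s: 10.2
position: [0.4508, -0.296, -0.0101]
eef_rot: [[0.061, 0.22, 0.974], [0.243, 0.943, -0.228], [-0.968, 0.25, 0.004]]
force: [0.8, 0.0, 2.3]
width: 0.246
```

Emit:
play_rows:
  plan:
    - [0,0,0,0,0,0,10]
    - [0,0,0,0,0,0,10]
    - [0,0,0,0,0,0,10]
  squeeze: 58

```text
time_s: 10.5
position: [0.4509, -0.296, -0.0101]
eef_rot: [[0.061, 0.221, 0.973], [0.243, 0.943, -0.229], [-0.968, 0.251, 0.004]]
force: [0.0, 0.8, 1.0]
width: 0.246
```

```bash
sed -i 's/\.0187/.0497/g' mv.py
python3 - <<'E'
from mv import *
where()
E
```

```text
t 10.5 grasp [ 0.4478 -0.3081  0.038 ] R [[0.06139868877384469, 0.22054231887856368, 0.9734430063442433], [0.24299139040205697, 0.9426371769996958, -0.22888935477325947], [-0.9680833565387476, 0.25059177584611564, 0.00428680195046384]] w 0.24641362258376412 F [0.0386 0.7589 1.0288] q [ 0.0734  0.4628  0.759   1.8665 -0.5849  1.147   0.873 ]
```

Emit:
play_rows:
  plan:
    - [-3,1,0,0,0,0,10]
    - [-5,1,0,0,0,0,10]
    - [-8,2,0,0,0,0,10]
    - [-8,2,0,0,0,0,10]
    - [-5,1,0,0,0,0,10]
    - [-3,1,0,0,0,0,10]
    - [0,0,0,0,0,0,10]

```text
time_s: 11.2
position: [0.4494, -0.2968, 0.0246]
eef_rot: [[0.059, 0.221, 0.973], [0.241, 0.943, -0.229], [-0.969, 0.248, 0.003]]
force: [-0.6, -1.0, -2.8]
width: 0.245
```

Run:
```python
from mv import *
from fit import fitscoop
where(); print(readout.state()["moment"])
b=viewer.snapshot("top");a=viewer.snapshot("side")
for i,p in((0,b),(1,a)):
    for n in("scoop","biscuit1"):
        for r in viewer.regions_of(p,n)[:5]:
            m=r["mask"];ys,xs=np.nonzero(m);print(i,n,round(r["score"],2),np.round(r["pixel"]),len(xs),xs.min(),xs.max(),ys.min(),ys.max())
c=b["color"];o=np.hstack([cv2.resize(c[190:260,300:400],(571,400),interpolation=3),cv2.resize(a["color"][284:384,200:255],(220,400),interpolation=3)]);cv2.imwrite("pics/l.png",o)
```

```text
t 11.2 grasp [ 0.4464 -0.3087  0.0727] R [[0.05921052174457922, 0.2209778024477282, 0.9734798020195937], [0.24117321863347266, 0.9431356764299881, -0.2287587691410322], [-0.9686741416641129, 0.24832218320222946, 0.0025496276144758357]] w 0.24547428161293747 F [-0.5976 -0.9756 -2.7824] q [ 0.0483  0.4122  0.7858  1.8462 -0.5384  1.1984  0.831 ]
[-0.7801  0.1793  0.026 ]
0 scoop 0.93 [344. 226.] 1251 316 389 207 243
0 biscuit1 0.67 [312. 260.] 98 307 317 258 268
0 biscuit1 0.58 [336. 229.] 121 331 342 225 237
0 biscuit1 0.42 [336. 269.] 100 331 341 262 273
0 biscuit1 0.2 [194. 232.] 2571 156 225 197 260
1 scoop 0.73 [249. 360.] 354 241 254 347 373
1 biscuit1 0.42 [223. 128.] 2501 200 246 93 181
```

Run:
```python
from mv import *
b=viewer.snapshot("top");a=viewer.snapshot("side")
def S(v,G,psi,th,gs=(-.098,0,.038)):
    v=np.array(v)/1e3-np.array(gs);c,s=np.cos(th),np.sin(th);v=np.array([v[0]*c+v[2]*s,v[1],-v[0]*s+v[2]*c])
    c,s=np.cos(psi),np.sin(psi);return np.array(G)+[c*v[0]-s*v[1],s*v[0]+c*v[1],v[2]]
G=(.4464,-.3075,.0727)
for th in(-.1,0,.1,.2):
    print(th,"handle end bot/top side",proj(a,S((-171,0,44),G,1.337,th)),proj(a,S((-171,0,62),G,1.337,th)),"lip top",proj(b,S((60,37,16),G,1.337,th)),proj(b,S((60,-37,16),G,1.337,th)))
g=viewer.regions_of(a,"scoop")[0]["mask"];ys,xs=np.nonzero(g);print(ys.max())
```

```text
-0.1 handle end bot/top side [245.94838948 375.98743048] [245.77242613 372.87799474] lip top [315.43956429 233.41963682] [320.93091244 205.46995928]
0 handle end bot/top side [245.89842486 374.12699594] [245.75949261 369.79567443] lip top [315.05701953 233.62447674] [320.47106326 206.08316875]
0.1 handle end bot/top side [245.86416468 371.7961911 ] [245.76464714 366.27670346] lip top [315.28012011 233.94839612] [320.61521104 206.79641648]
0.2 handle end bot/top side [245.84635399 369.01502719] [245.7880819  362.36113343] lip top [316.081244   234.38347529] [321.33671657 207.59915775]
373
```

View pics/l.png

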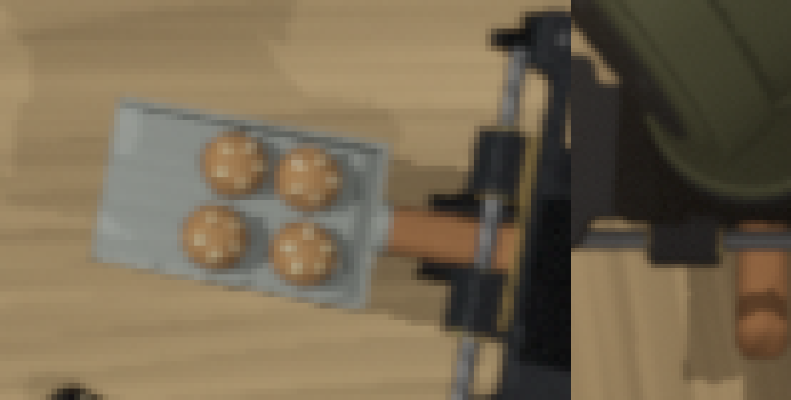

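Both views show the scoop level in the grip with all four biscuits in place. The lip is at crop (105,180). Now I'll carry it.

Run:
```python
from mv import *
s=readout.state();Rc=np.array(s["eef_rot"])
rows([((.448,-.300,.15),R(-.234,.25),6),((.452,-.28,.2),R(-.20,.25),4),((.463,-.08,.2),R(.05,.25),15),((.463,-.052,.19),R(.079,.25),3)],10)
```

```text
[[-12,5,0,0.001,0.0,0.0,10],[-12,5,0,0.001,0.0,0.0,10],[-12,5,0,0.001,0.0,0.0,10],[-12,5,0,0.001,0.0,0.0,10],[-12,5,0,0.001,0.0,0.0,10],[-12,5,0,0.001,0.0,0.0,10],[-11,8,0,-0.008,0.002,0.0,10],[-11,8,0,-0.008,0.002,0.0,10]]
[[-11,8,0,-0.008,0.002,0.0,10],[-11,8,0,-0.008,0.002,0.0,10],[3,13,-2,-0.016,0.004,0.0,10],[3,13,-2,-0.016,0.004,0.0,10],[3,13,-2,-0.016,0.004,0.0,10],[3,13,-1,-0.016,0.004,0.0,10],[3,13,-1,-0.016,0.004,0.0,10],[3,13,-1,-0.016,0.004,0.0,10]]
[[3,13,-1,-0.016,0.004,0.0,10],[3,13,-1,-0.016,0.004,0.0,10],[3,13,0,-0.016,0.004,0.0,10],[3,13,0,-0.016,0.004,0.0,10],[3,13,0,-0.016,0.004,0.0,10],[3,13,0,-0.016,0.004,0.0,10],[3,13,1,-0.016,0.004,0.0,10],[3,13,1,-0.016,0.004,0.0,10]]
[[3,13,1,-0.016,0.004,0.0,10],[6,8,0,-0.009,0.002,0.0,10],[6,8,0,-0.009,0.002,0.0,10],[6,8,1,-0.009,0.002,0.0,10]]
```

Emit:
play_rows:
  plan:
    - [-8,3,0,0,0,0,10]
    - [-12,5,0,0,0,0,10]
    - [-14,5,0,0,0,0,10]
    - [-14,5,0,0,0,0,10]
    - [-14,5,0,0,0,0,10]
    - [-12,5,0,0,0,0,10]
    - [-11,7,0,-0.008,0.002,0,10]
    - [-11,8,0,-0.008,0.002,0,10]

```text
time_s: 12.45
position: [0.4524, -0.2786, 0.1367]
eef_rot: [[0.054, 0.207, 0.977], [0.243, 0.946, -0.214], [-0.969, 0.249, 0.001]]
force: [0.1, -0.0, -2.6]
width: 0.246
```

Emit:
play_rows:
  plan:
    - [-11,8,0,-0.008,0.002,0,10]
    - [-9,9,0,-0.008,0.002,0,10]
    - [-2,11,-2,-0.016,0.004,0,10]
    - [3,13,-2,-0.016,0.004,0,10]
    - [3,13,-2,-0.016,0.004,0,10]
    - [3,13,-1,-0.016,0.004,0,10]
    - [3,13,-1,-0.016,0.004,0,10]
    - [3,13,-1,-0.016,0.004,0,10]

```text
time_s: 13.25
position: [0.4572, -0.1814, 0.1695]
eef_rot: [[0.023, 0.085, 0.996], [0.248, 0.965, -0.088], [-0.969, 0.249, 0.001]]
force: [-0.3, 0.7, -2.8]
width: 0.247
```

Emit:
play_rows:
  plan:
    - [3,13,-1,-0.016,0.004,0,10]
    - [3,13,-1,-0.016,0.004,0,10]
    - [3,13,0,-0.016,0.004,0,10]
    - [3,13,0,-0.016,0.004,0,10]
    - [3,13,0,-0.016,0.004,0,10]
    - [3,13,0,-0.016,0.004,0,10]
    - [3,10,1,-0.016,0.004,0,10]
    - [2,6,1,-0.01,0.002,0,10]

```text
time_s: 14.05
position: [0.4598, -0.0739, 0.1705]
eef_rot: [[-0.011, -0.05, 0.999], [0.249, 0.967, 0.052], [-0.968, 0.25, 0.002]]
force: [-0.2, -0.4, -3.0]
width: 0.249
```

Run:
```python
from mv import *
where()
b=viewer.snapshot("top");a=viewer.snapshot("side")
for i,p in((0,b),(1,a)):
    for n in("scoop","biscuit1","canister"):
        for r in viewer.regions_of(p,n)[:5]:
            m=r["mask"];ys,xs=np.nonzero(m);print(i,n,round(r["score"],2),np.round(r["pixel"]),len(xs),xs.min(),xs.max(),ys.min(),ys.max())
rows([((.463,-.08,.2),R(.05,.25),6),((.463,-.052,.19),R(.079,.25),4)],10)
```

```text
t 14.05 grasp [ 0.4604 -0.0863  0.2187] R [[-0.010941434671427693, -0.050473307905767414, 0.9986654746191943], [0.24926981473537466, 0.9670580600648986, 0.0516068592854359], [-0.9683722654377928, 0.24950181092041074, 0.0020004695230744]] w 0.24881596315116425 F [-0.1978 -0.359  -3.0297] q [-0.3403 -0.0066  0.6491  1.8889 -0.2381  1.3527  0.4233]
0 scoop 0.58 [256. 229.] 1417 229 303 212 249
0 biscuit1 0.72 [256. 225.] 161 247 260 217 230
0 biscuit1 0.58 [274. 235.] 124 266 278 231 242
0 biscuit1 0.54 [267. 222.] 139 263 275 216 228
0 biscuit1 0.42 [253. 238.] 148 248 260 233 246
0 canister 0.66 [195. 228.] 2442 157 226 197 259
1 scoop 0.72 [236. 194.] 414 196 245 148 211
1 biscuit1 0.74 [193. 282.] 148 189 202 275 287
1 biscuit1 0.6 [193. 312.] 183 186 200 303 317
1 canister 0.93 [200. 191.] 351 192 221 104 198
[[3,1,1,0.0,0.0,0.0,10],[3,1,1,0.0,0.0,0.0,10],[3,1,1,0.0,0.0,0.0,10],[3,1,1,0.0,0.0,0.0,10],[3,1,1,0.0,0.0,0.0,10],[3,1,1,0.0,0.0,0.0,10],[4,6,0,-0.007,0.002,0.0,10],[4,6,0,-0.007,0.002,0.0,10]]
[[4,6,0,-0.007,0.002,0.0,10],[4,6,0,-0.007,0.002,0.0,10]]
```

```bash
cat >> mv.py <<'E'
def S(v,G,psi,th,gs=(-.0994,0,.038)):
    v=np.array(v)/1e3-np.array(gs);c,s=np.cos(th),np.sin(th);v=np.array([v[0]*c+v[2]*s,v[1],-v[0]*s+v[2]*c])
    c,s=np.cos(psi),np.sin(psi);return np.array(G)+[c*v[0]-s*v[1],s*v[0]+c*v[1],v[2]]
E
python3 - <<'E'
from mv import *
b=viewer.snapshot("top")
m=viewer.regions_of(b,"scoop")[0]["mask"].astype(np.uint8)
print("minrect",cv2.minAreaRect(np.argwhere(m)[:,::-1].astype(np.int32)))
row=[(v,int(np.nonzero(m[v])[0].min())) for v in range(213,249,6) if m[v].any()];print(row)
for th in(0,.05,.1):print(th,[np.round(proj(b,S(v,(.4604,-.0863,.2187),1.622,th)),1).tolist() for v in((60,37,16),(60,-37,16),(60,0,3),(-60,38,34),(-60,-38,34))])
# pour targets: lip fixed at L
C=np.array([.448,.145]);psi=1.65;f=np.array([np.cos(psi),np.sin(psi)])
def G(off,z,th):
    d=S((60,0,3),(0,0,0),psi,th);L=np.array([*(C+off*f),z]);return L-d
for off,z,th in((-.03,.125,0),(-.03,.115,.2),(-.03,.108,.4),(-.03,.104,.6),(-.03,.102,.8)):print(th,G(off,z,th))
rows([(G(-.03,.16,0),R(psi-np.pi/2,.25),6),(G(-.03,.125,0),R(psi-np.pi/2,.25),4)],10)
E
```

```text
minrect ((267.26641845703125, 229.93035888671875), (33.950904846191406, 73.51502227783203), 84.80557250976562)
[(213, 267), (219, 230), (225, 231), (231, 231), (237, 232), (243, 232)]
0 [[229.2, 248.9], [227.2, 216.1], [228.6, 232.5], [283.0, 245.6], [280.3, 211.3]]
0.05 [[230.0, 248.8], [228.0, 216.2], [229.6, 232.5], [283.1, 245.6], [280.4, 211.3]]
0.1 [[231.0, 248.7], [228.9, 216.4], [230.8, 232.5], [283.2, 245.5], [280.5, 211.4]]
0 [ 0.4629855  -0.04380624  0.16      ]
0.2 [ 0.46218394 -0.03370718  0.18097022]
0.4 [ 0.46091154 -0.01767589  0.20231042]
0.6 [0.45921903 0.00364852 0.22289076]
0.8 [0.45717388 0.02941591 0.2407313 ]
[[6,6,1,-0.005,0.002,0.0,10],[6,6,1,-0.005,0.002,0.0,10],[6,6,1,-0.005,0.002,0.0,10],[6,6,1,-0.005,0.002,0.0,10],[6,6,1,-0.005,0.002,0.0,10],[6,6,1,-0.005,0.002,0.0,10],[8,-2,0,0.0,0.0,0.0,10],[8,-2,0,0.0,0.0,0.0,10]]
[[8,-2,0,0.0,0.0,0.0,10],[8,-2,0,0.0,0.0,0.0,10]]
```

Emit:
play_rows:
  plan:
    - [6,6,1,-0.005,0.002,0,10]
    - [6,6,1,-0.005,0.002,0,10]
    - [6,6,1,-0.005,0.002,0,10]
    - [6,6,1,-0.005,0.002,0,10]
    - [6,6,1,-0.005,0.002,0,10]
    - [6,6,1,-0.005,0.002,0,10]
    - [7,-2,0,0,0,0,10]
    - [8,-2,0,0,0,0,10]

```text
time_s: 15.35
position: [0.4635, -0.0268, 0.126]
eef_rot: [[-0.023, -0.082, 0.996], [0.248, 0.965, 0.085], [-0.968, 0.249, -0.002]]
force: [-0.2, -0.0, -3.2]
width: 0.247
```

Emit:
play_rows:
  plan:
    - [8,-2,0,0,0,0,10]
    - [6,-2,0,0,0,0,10]
    - [0,0,0,0,0,0,10]

```text
time_s: 15.65
position: [0.4622, -0.028, 0.1084]
eef_rot: [[-0.026, -0.08, 0.996], [0.248, 0.965, 0.084], [-0.969, 0.249, -0.005]]
force: [-0.1, 0.3, -3.4]
width: 0.245
```

Run:
```python
from mv import *
where()
b=viewer.snapshot("top");a=viewer.snapshot("side")
m=viewer.regions_of(b,"scoop")[0]["mask"];ys,xs=np.nonzero(m);print("scoop top",xs.min(),xs.max(),ys.min(),ys.max())
s=readout.state();Rc=np.array(s["eef_rot"]);Gc=np.array(s["position"])-.0497*Rc[:,0];psi=np.arctan2(Rc[1,1],Rc[0,1])
print(psi,[np.round(proj(b,S(v,Gc,psi,.03)),1).tolist() for v in((60,37,16),(60,-37,16),(60,0,3))],S((60,0,3),Gc,psi,.03))
print("can rim top px",[np.round(proj(b,(.448,.145+d,.09)),1).tolist() for d in(-.06,0,.06)])
o=np.hstack([cv2.resize(b["color"][170:270,150:290],(560,400),interpolation=3),cv2.resize(a["color"][90:230,180:264],(240,400),interpolation=3)]);cv2.imwrite("pics/m.png",o)
C=np.array([.448,.145]);psi=1.65;f=np.array([np.cos(psi),np.sin(psi)])
def G(off,z,th):
    d=S((60,0,3),(0,0,0),psi,th);return np.array([*(C+off*f),z])-d
W=[(-.03,.115,.2,4),(-.03,.108,.4,4),(-.03,.104,.6,4),(-.03,.102,.85,4)]
rows([(G(o,z,t),R(psi-np.pi/2,.25-t),n) for o,z,t,n in W],10)
```

```text
t 15.65 grasp [ 0.4635 -0.0403  0.1565] R [[-0.025560254041898836, -0.07977759388292566, 0.9964849265932549], [0.24769282952564306, 0.9652225593144289, 0.08362818419698197], [-0.9685013864806258, 0.24895972868067365, -0.004910995861439194]] w 0.2450721609234733 F [-0.091   0.281  -3.4482] q [-0.3801  0.0434  0.6079  1.9783 -0.2795  1.2242  0.4197]
scoop top 212 278 213 250
1.6539195620029976 [[212.7, 249.1], [209.9, 218.5], [212.0, 233.8]] [0.4512 0.1175 0.1181]
can rim top px [[226.1, 234.9], [202.3, 235.4], [178.4, 235.9]]
[[-5,1,0,0.001,-0.001,-0.05,10],[-5,0,0,0.001,-0.001,-0.05,10],[-6,0,0,0.001,-0.001,-0.05,10],[-6,0,0,0.001,-0.001,-0.05,10],[-5,2,0,0.0,0.0,-0.05,10],[-5,2,0,0.0,0.0,-0.05,10],[-6,1,0,0.0,0.0,-0.05,10],[-6,1,0,0.0,0.0,-0.05,10]]
[[-6,2,0,0.0,0.0,-0.05,10],[-6,2,0,0.0,0.0,-0.05,10],[-6,1,0,0.0,0.0,-0.05,10],[-7,1,0,0.0,0.0,-0.05,10],[-8,3,0,0.0,0.0,-0.062,10],[-8,2,0,0.0,0.0,-0.063,10],[-9,2,0,0.0,0.0,-0.062,10],[-9,1,0,0.0,0.0,-0.063,10]]
```

Emit:
play_rows:
  plan:
    - [-5,1,0,0,0,-0.05,10]
    - [-5,0,0,0,0,-0.05,10]
    - [-6,0,0,0,0,-0.05,10]
    - [-6,0,0,0,0,-0.05,10]
    - [-5,2,0,0,0,-0.05,10]
    - [-5,2,0,0,0,-0.05,10]
    - [-6,1,0,0,0,-0.05,10]
    - [-6,1,0,0,0,-0.05,10]

```text
time_s: 16.6
position: [0.4644, -0.0267, 0.1589]
eef_rot: [[0.015, -0.07, 0.997], [-0.158, 0.985, 0.072], [-0.987, -0.158, 0.003]]
force: [-0.6, 1.1, -3.3]
width: 0.247
```

```bash
cat >> mv.py <<'E'
def chk():
    b=viewer.snapshot("top");s=readout.state();Rc=np.array(s["eef_rot"]);Gc=np.array(s["position"])-.0497*Rc[:,0];psi=np.arctan2(-Rc[0,2],Rc[1,2]);psi=np.arctan2(Rc[1,2],Rc[0,2])+np.pi/2
    th=.25-np.arctan2(Rc[2,1],-Rc[2,0])
    print("G",Gc,"psi",psi,"th",th,"lip",S((60,0,3),Gc,psi,th),"lip px",proj(b,S((60,0,3),Gc,psi,th)))
    for n in("scoop","biscuit1"):
        for r in viewer.regions_of(b,n)[:6]:
            ys,xs=np.nonzero(r["mask"]);print(n,round(r["score"],2),np.round(r["pixel"]),len(xs),xs.min(),xs.max(),ys.min(),ys.max())
E
python3 - <<'E'
from mv import *
where();chk()
E
```

```text
t 16.6 grasp [ 0.4636 -0.0189  0.2079] R [[0.01467443698797647, -0.07039572476687958, 0.9974112004753262], [-0.15770977557245355, 0.9848695112097501, 0.07183086090500637], [-0.9873764670013014, -0.15835557402255782, 0.0033503116293819133]] w 0.2466759128616824 F [-0.603   1.1036 -3.3121] q [-0.5471 -0.0804  0.393   1.9631  0.1986  1.2686 -0.1446]
G [ 0.4641 -0.016   0.2085] psi 1.6468706956827435 th 0.40961636250664835 lip [0.454  0.1159 0.1129] lip px [212.9051 232.635 ]
scoop 0.7 [291. 221.] 155 283 299 218 228
biscuit1 0.48 [312. 259.] 113 307 318 258 269
biscuit1 0.46 [335. 266.] 98 331 341 262 273
biscuit1 0.34 [227. 114.] 782 213 241 98 133
```

Emit:
play_rows:
  plan:
    - [-5,2,0,0,0,-0.05,10]
    - [-5,2,0,0,0,-0.05,10]
    - [-5,1,0,0,0,-0.05,10]
    - [-6,1,0,0,0,-0.05,10]
    - [-7,3,0,0,0,-0.062,10]
    - [-8,2,0,0,0,-0.063,10]
    - [-8,2,0,0,0,-0.062,10]
    - [-8,1,0,0,0,-0.063,10]

```text
time_s: 17.55
position: [0.4609, -0.0037, 0.2028]
eef_rot: [[0.028, -0.039, 0.999], [-0.569, 0.821, 0.048], [-0.822, -0.57, 0.001]]
force: [0.5, -0.5, -2.2]
width: 0.245
```

Emit:
play_rows:
  plan:
    - [0,0,0,0,0,0,10]
    - [0,0,0,0,0,0,10]
    - [0,0,0,0,0,0,10]

```text
time_s: 17.85
position: [0.4606, -0.0035, 0.2011]
eef_rot: [[0.024, -0.04, 0.999], [-0.565, 0.824, 0.046], [-0.825, -0.565, -0.003]]
force: [-0.5, 0.6, -2.1]
width: 0.248
```

Run:
```python
from mv import *
where();chk()
a=viewer.snapshot("side")
for n in("scoop","biscuit1","canister"):
    for r in viewer.regions_of(a,n)[:6]:
        ys,xs=np.nonzero(r["mask"]);print("side",n,round(r["score"],2),np.round(r["pixel"]),len(xs),xs.min(),xs.max(),ys.min(),ys.max())
```

```text
t 17.85 grasp [0.4594 0.0246 0.2421] R [[0.024038177280143715, -0.03989706240260487, 0.998914606182476], [-0.5648330257762372, 0.8238941059317183, 0.04649898067092665], [-0.824855029096331, -0.56533771024284, -0.0027302658979944374]] w 0.24840842906305416 F [-0.4713  0.6345 -2.0819] q [-0.703   0.0455  0.1965  1.8947  0.5226  1.5081 -0.5739]
G [0.4594 0.0241 0.2423] psi 1.6166201538271063 th 0.8513424595602079 lip [0.4558 0.1027 0.0993] lip px [218.7013 231.8969]
scoop 0.68 [254. 226.] 355 236 270 220 243
scoop 0.61 [244. 116.] 3610 204 285 73 152
biscuit1 0.66 [313. 260.] 108 307 317 258 268
biscuit1 0.64 [337. 270.] 112 331 342 262 273
biscuit1 0.43 [254. 226.] 326 237 270 213 245
side scoop 0.87 [222. 154.] 1109 200 239 120 170
side scoop 0.5 [344. 199.] 2970 307 399 162 224
side biscuit1 0.63 [195. 310.] 165 186 200 303 316
side biscuit1 0.57 [195. 282.] 157 189 203 276 288
side canister 0.81 [211. 173.] 2250 188 246 100 199
```

The tool weight fell to 2.1 N, which is the empty scoop. I'll raise it, level it and retreat.

Run:
```python
from mv import *
rows([((.459,.005,.28),R(.05,-.5),2),((.463,-.06,.26),R(.05,.2),6),((.463,-.12,.22),R(.03,.25),3),((.4478,-.305,.15),R(-.234,.25),7),((.4478,-.308,.06),R(-.234,.25),5),((.4478,-.308,.045),R(-.234,.25),3)],10)
```

```text
[[-10,-17,-1,0.0,-0.001,0.051,10],[-11,-16,-1,0.0,-0.001,0.051,10],[8,-2,0,0.0,0.0,0.117,10],[7,-3,0,0.0,0.0,0.117,10],[6,-4,0,0.0,0.0,0.117,10],[5,-4,0,0.0,0.0,0.117,10],[3,-5,0,0.0,0.0,0.117,10],[2,-5,0,0.0,0.0,0.117,10]]
[[9,-21,-1,0.006,-0.001,0.017,10],[9,-22,-1,0.006,-0.001,0.017,10],[8,-22,-1,0.006,-0.001,0.017,10],[3,-28,-2,0.037,-0.009,0.0,10],[3,-28,-2,0.037,-0.009,0.0,10],[3,-28,-1,0.037,-0.009,0.0,10],[3,-28,0,0.037,-0.009,0.0,10],[3,-28,1,0.037,-0.009,0.0,10]]
[[3,-28,2,0.037,-0.009,0.0,10],[3,-28,3,0.037,-0.009,0.0,10],[17,-5,0,0.0,0.0,0.0,10],[17,-5,0,0.0,0.0,0.0,10],[17,-5,0,0.0,0.0,0.0,10],[17,-5,0,0.0,0.0,0.0,10],[17,-5,0,0.0,0.0,0.0,10],[5,-1,0,0.0,0.0,0.0,10]]
[[5,-1,0,0.0,0.0,0.0,10],[5,-1,0,0.0,0.0,0.0,10]]
```

Emit:
play_rows:
  plan:
    - [-18,-14,-1,0,0,0.02,10]
    - [-14,-17,-1,0,0,0.07,10]
    - [4,-4,0,0,0,0.117,10]
    - [5,-4,0,0,0,0.117,10]
    - [6,-4,0,0,0,0.117,10]
    - [5,-4,0,0,0,0.117,10]
    - [3,-5,0,0,0,0.117,10]
    - [2,-5,0,0,0,0.117,10]

```text
time_s: 19.0
position: [0.4616, -0.0382, 0.2298]
eef_rot: [[-0.009, -0.066, 0.998], [0.213, 0.975, 0.066], [-0.977, 0.213, 0.005]]
force: [0.7, -0.5, -3.1]
width: 0.248
```

Emit:
play_rows:
  plan:
    - [9,-21,-1,0.006,0,0.017,10]
    - [9,-22,-1,0.006,0,0.017,10]
    - [8,-22,-1,0.006,0,0.017,10]
    - [3,-28,-2,0.037,-0.009,0,10]
    - [3,-28,-2,0.037,-0.009,0,10]
    - [3,-28,-1,0.037,-0.009,0,10]
    - [3,-28,0,0.037,-0.009,0,10]
    - [3,-28,1,0.037,-0.009,0,10]

```text
time_s: 19.8
position: [0.4509, -0.241, 0.1363]
eef_rot: [[0.036, 0.145, 0.989], [0.256, 0.955, -0.15], [-0.966, 0.258, -0.003]]
force: [-0.0, 1.3, -1.6]
width: 0.249
```

Run:
```python
from mv import *
where();chk()
b=viewer.snapshot("top")
cv2.imwrite("pics/n.png",np.hstack([cv2.resize(b["color"][195:260,155:235],(480,390),interpolation=3)]))
rows([((.4478,-.305,.15),R(-.234,.25),4),((.4478,-.308,.055),R(-.234,.25),6)],10)
```

```text
t 19.8 grasp [ 0.4491 -0.2537  0.1843] R [[0.036094621572990315, 0.14517020637226707, 0.9887480920210852], [0.255849331854084, 0.9550764525258232, -0.14956633719025011], [-0.9660425962054269, 0.25836907905653533, -0.002668577178270446]] w 0.24895885110808277 F [-0.009  1.271 -1.601] q [-0.1612  0.2184  0.8864  1.8034 -0.3942  1.367   0.6887]
G [ 0.4467 -0.2589  0.1826] psi 1.4133798089739094 th -0.0058590620483093825 lip [ 0.4717 -0.1013  0.1485] lip px [302.3798 223.008 ]
scoop 0.89 [328. 227.] 1999 300 381 208 245
biscuit1 0.51 [187. 240.] 64 184 191 238 248
biscuit1 0.5 [310. 261.] 88 307 317 259 268
biscuit1 0.44 [199. 244.] 85 192 200 238 249
biscuit1 0.32 [246. 116.] 3649 204 285 72 153
[[5,-15,2,0.02,-0.006,-0.003,10],[5,-15,2,0.02,-0.006,-0.003,10],[5,-15,3,0.02,-0.006,-0.003,10],[5,-15,3,0.02,-0.006,-0.003,10],[15,-4,0,0.0,0.0,0.0,10],[15,-4,0,0.0,0.0,0.0,10],[15,-4,0,0.0,0.0,0.0,10],[15,-4,0,0.0,0.0,0.0,10]]
[[15,-4,0,0.0,0.0,0.0,10],[15,-4,0,0.0,0.0,0.0,10]]
```

View pics/n.png

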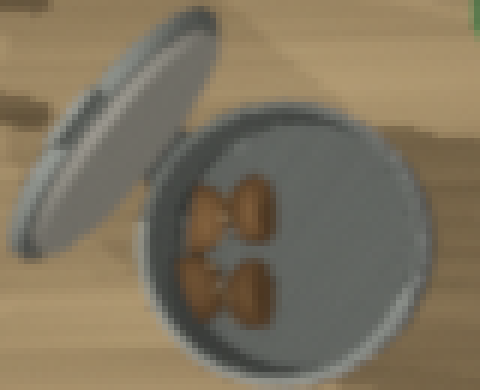

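All four biscuits are in the canister (crop about 205,215 / 252,208 / 200,288 / 250,293). Next I'll lay the scoop down.

Emit:
play_rows:
  plan:
    - [5,-15,2,0.02,-0.006,0,10]
    - [5,-15,2,0.02,-0.006,0,10]
    - [5,-15,3,0.02,-0.006,0,10]
    - [5,-15,3,0.02,-0.006,0,10]
    - [15,-4,0,0,0,0,10]
    - [15,-4,0,0,0,0,10]
    - [15,-4,0,0,0,0,10]
    - [15,-4,0,0,0,0,10]

```text
time_s: 20.8
position: [0.4568, -0.2888, 0.0363]
eef_rot: [[0.062, 0.211, 0.976], [0.255, 0.942, -0.219], [-0.965, 0.263, 0.005]]
force: [0.8, 1.3, -2.1]
width: 0.246
```

Emit:
play_rows:
  plan:
    - [15,-4,0,0,0,0,10]
    - [12,-3,0,0,0,0,10]
    - [0,0,0,0,0,0,10]

```text
time_s: 21.1
position: [0.4556, -0.2852, 0.0027]
eef_rot: [[0.057, 0.209, 0.976], [0.259, 0.941, -0.217], [-0.964, 0.265, -0.0]]
force: [0.3, 0.7, -3.2]
width: 0.244
```

Run:
```python
from mv import *
where();chk()
```

```text
t 21.1 grasp [ 0.4528 -0.2981  0.0506] R [[0.05725257343592827, 0.20947078652824339, 0.9761373532583428], [0.25868578020032457, 0.9412363618642708, -0.2171538123696211], [-0.9642633509353724, 0.2649454673998979, -0.0002989099140341716]] w 0.2439730128169746 F [ 0.2687  0.7494 -3.1926] q [ 0.0105  0.4697  0.8251  1.8571 -0.6097  1.193   0.8848]
G [ 0.4531 -0.2985  0.0515] psi 1.3517384987573964 th -0.01791720396630897 lip [ 0.4879 -0.1423  0.0193] lip px [311.6617 218.6343]
scoop 0.76 [337. 226.] 1427 311 374 206 240
biscuit1 0.62 [186. 242.] 53 185 191 238 247
biscuit1 0.46 [313. 259.] 97 308 318 258 268
biscuit1 0.43 [196. 231.] 85 192 200 224 235
biscuit1 0.41 [190. 230.] 66 186 192 226 236
```

12–13 mm above the resting height; lower in small steps until contact.

Emit:
play_rows:
  plan:
    - [4,-1,0,0,0,-0.015,10]
    - [4,-1,0,0,0,0,10]
    - [3,-1,0,0,0,0,10]
    - [0,0,0,0,0,0,10]

```text
time_s: 21.65
position: [0.4589, -0.2881, -0.0047]
eef_rot: [[0.062, 0.209, 0.976], [0.239, 0.946, -0.218], [-0.969, 0.247, 0.008]]
force: [0.2, 0.5, -1.9]
width: 0.247
```

Emit:
play_rows:
  plan:
    - [2,-1,0,0,0,0,10]
    - [0,0,0,0,0,0,10]

```text
time_s: 21.85
position: [0.4589, -0.2888, -0.0069]
eef_rot: [[0.062, 0.209, 0.976], [0.239, 0.946, -0.218], [-0.969, 0.247, 0.009]]
force: [-0.1, 0.0, -2.6]
width: 0.248
```

Emit:
play_rows:
  plan:
    - [2,-1,0,0,0,0,10]
    - [2,0,0,0,0,0,10]
    - [0,0,0,0,0,0,10]

```text
time_s: 22.15
position: [0.4593, -0.2894, -0.0099]
eef_rot: [[0.063, 0.209, 0.976], [0.24, 0.946, -0.218], [-0.969, 0.248, 0.01]]
force: [-1.2, 1.2, 0.1]
width: 0.243
```

Emit:
play_rows:
  plan:
    - [1,0,0,0,0,0,10]
    - [0,0,0,0,0,0,10]

```text
time_s: 22.35
position: [0.4593, -0.2895, -0.0099]
eef_rot: [[0.064, 0.209, 0.976], [0.24, 0.946, -0.218], [-0.969, 0.248, 0.01]]
force: [-1.0, 1.3, 0.6]
width: 0.249
```

Emit:
play_rows:
  plan:
    - [0,0,0,0,0,0,60]
    - [0,0,0,0,0,0,60]
    - [0,0,0,0,0,0,60]
    - [0,0,0,0,0,0,60]
    - [0,0,0,0,0,0,60]
    - [0,0,0,0,0,0,60]
    - [-10,0,0,0,0,0,60]
    - [-20,0,0,0,0,0,60]

```text
time_s: 23.15
position: [0.4569, -0.2946, 0.0177]
eef_rot: [[0.061, 0.209, 0.976], [0.242, 0.946, -0.217], [-0.968, 0.25, 0.007]]
force: [-0.3, -0.4, 0.2]
width: 0.688
```

Emit:
play_rows:
  plan:
    - [-30,0,0,0,0,0,60]
    - [-40,0,0,0,0,0,60]
    - [-40,0,0,0,0,0,40]
    - [-40,0,0,0,0,0,20]
    - [-40,0,0,0,0,0,5]
    - [-10,0,0,0,0,0,5]

```text
time_s: 23.75
position: [0.4424, -0.3467, 0.2235]
eef_rot: [[0.063, 0.211, 0.975], [0.24, 0.946, -0.22], [-0.969, 0.248, 0.009]]
force: [-1.5, -0.2, -0.3]
width: 0.41
```

Run:
```python
from mv import *
where()
b=viewer.snapshot("top");a=viewer.snapshot("side")
for p in(b,a):
  for n in("scoop","lid","canister"):
    for r in viewer.regions_of(p,n)[:2]:
        ys,xs=np.nonzero(r["mask"]);print(p["shot"],n,round(r["score"],2),np.round(r["pixel"]),len(xs),xs.min(),xs.max(),ys.min(),ys.max())
# predicted scoop corners if lying flat
G0=np.array([.4593,-.2895,-.0099])-.0497*np.array([.064,.24,-.969]);G0[2]=.038
for v in((60,37,16),(60,-37,16),(-171,0,62)):print(v,proj(b,S(v,G0,1.352,0)),proj(a,S(v,G0,1.352,0)))
```

```text
t 23.75 grasp [ 0.4392 -0.3586  0.2716] R [[0.06271217520853485, 0.21126271856862458, 0.9754154226910748], [0.23983667417245683, 0.9455094031175661, -0.2202052186896547], [-0.9687856072436816, 0.24774993917104793, 0.008626403551495365]] w 0.40986231175104604 F [-1.5165 -0.1849 -0.285 ] q [ 0.0133  0.3097  0.9433  1.5575 -0.4402  1.5711  0.771 ]
37 scoop 0.57 [343. 224.] 1682 311 402 206 239
37 lid 0.74 [173. 218.] 692 156 190 196 238
37 lid 0.61 [345. 225.] 1809 311 403 205 240
37 canister 0.87 [197. 226.] 2255 157 226 196 259
37 canister 0.43 [173. 215.] 698 156 190 196 238
38 scoop 0.9 [252. 330.] 1109 233 272 303 375
(60, 37, 16) [310.297  231.0476] [235.5522 270.633 ]
(60, -37, 16) [315.1787 204.323 ] [270.2282 270.6946]
(-171, 0, 62) [402.778  234.2136] [251.6675 372.2128]
```

Run:
```python
from mv import *
rows([((.52,-.2,.36),R(-.3),6),((.56,.10,.36),R(-.5),8),((.535,.256,.30),R(-.66),5),((.529,.249,.212),R(-.66),4)],0)
```

```text
[[-8,29,8,0.013,-0.002,-0.043,0],[-10,29,7,0.013,-0.002,-0.043,0],[-11,28,7,0.013,-0.002,-0.043,0],[-12,28,6,0.013,-0.002,-0.043,0],[-13,28,6,0.013,-0.002,-0.043,0],[-15,27,6,0.013,-0.002,-0.043,0],[0,37,-6,0.025,0.0,0.0,0],[0,37,-7,0.025,0.0,0.0,0]]
[[0,37,-8,0.025,0.0,0.0,0],[0,37,-9,0.025,0.0,0.0,0],[0,36,-10,0.025,0.0,0.0,0],[0,36,-11,0.025,0.0,0.0,0],[0,36,-12,0.025,0.0,0.0,0],[0,36,-13,0.025,0.0,0.0,0],[12,25,-19,0.032,0.0,0.0,0],[12,24,-20,0.032,0.0,0.0,0]]
[[12,24,-21,0.032,0.0,0.0,0],[12,23,-22,0.032,0.0,0.0,0],[12,22,-22,0.032,0.0,0.0,0],[22,-2,0,0.0,0.0,0.0,0],[22,-2,0,0.0,0.0,0.0,0],[22,-2,0,0.0,0.0,0.0,0],[22,-2,0,0.0,0.0,0.0,0]]
```

Emit:
play_rows:
  plan:
    - [-8,29,8,0.013,0,-0.043,0]
    - [-10,29,7,0.013,0,-0.043,0]
    - [-11,28,7,0.013,0,-0.043,0]
    - [-12,28,6,0.013,0,-0.043,0]
    - [-13,28,6,0.013,0,-0.043,0]
    - [-15,27,6,0.013,0,-0.043,0]
    - [0,37,-6,0.025,0,0,0]
    - [0,37,-7,0.025,0,0,0]

```text
time_s: 24.95
position: [0.5302, -0.1217, 0.3026]
eef_rot: [[-0.027, 0.357, 0.934], [-0.009, 0.934, -0.357], [-1.0, -0.018, -0.022]]
force: [0.0, 0.1, -0.4]
width: 0.004
```

Emit:
play_rows:
  plan:
    - [0,37,-8,0.025,0,0,0]
    - [0,37,-9,0.025,0,0,0]
    - [0,36,-10,0.025,0,0,0]
    - [0,36,-11,0.025,0,0,0]
    - [0,36,-12,0.025,0,0,0]
    - [0,36,-13,0.025,0,0,0]
    - [10,25,-19,0.032,0,0,0]
    - [10,24,-20,0.032,0,0,0]

```text
time_s: 25.75
position: [0.5514, 0.1817, 0.2717]
eef_rot: [[-0.036, 0.549, 0.835], [-0.011, 0.836, -0.549], [-0.999, -0.029, -0.024]]
force: [0.7, -0.2, -0.3]
width: 0.004
```

Run:
```python
from mv import *
where()
rows([((.535,.256,.30),R(-.66),4),((.529,.249,.212),R(-.66),4)],0)
```

```text
t 25.75 grasp [0.5532 0.1822 0.3214] R [[-0.03626068319180914, 0.5485701237379672, 0.8353178928986106], [-0.011287532114227184, 0.835589446592163, -0.5492384439954774], [-0.9992786170399292, -0.02934443875616389, -0.024107041312699643]] w 0.004355928130969557 F [ 0.6643 -0.1539 -0.3121] q [-0.8924  0.1964  0.6257  1.4829 -0.1136  1.5372 -0.849 ]
[[5,13,-14,0.02,-0.006,0.008,0],[5,13,-14,0.02,-0.006,0.008,0],[5,13,-14,0.02,-0.006,0.008,0],[5,12,-14,0.02,-0.006,0.008,0],[22,-2,0,0.0,0.0,0.0,0],[22,-2,0,0.0,0.0,0.0,0],[22,-2,0,0.0,0.0,0.0,0],[22,-2,0,0.0,0.0,0.0,0]]
```

Emit:
play_rows:
  plan:
    - [5,13,-14,0.02,-0.006,0.008,0]
    - [5,13,-14,0.02,-0.006,0.008,0]
    - [5,13,-14,0.02,-0.006,0.008,0]
    - [5,13,-14,0.02,-0.006,0.008,0]
    - [22,-1,0,0,0,0,0]
    - [22,-1,0,0,0,0,0]
    - [22,-1,0,0,0,0,0]
    - [22,-1,0,0,0,0,0]

```text
time_s: 26.55
position: [0.523, 0.2666, 0.1508]
eef_rot: [[-0.009, 0.603, 0.798], [-0.004, 0.798, -0.603], [-1.0, -0.008, -0.005]]
force: [0.1, -0.4, 0.7]
width: 0.006
```

```bash
cat > lid.py <<'E'
from mv import *
H=np.array([.487,.195,.09]);u=np.array([.611,.791,0]);z=np.array([0,0,1.])
def T(al,r,over=0):
    n=np.cos(al)*z+np.sin(al)*u
    tip=H+r*(-np.cos(al)*u+np.sin(al)*z)+n*(.010+.011*np.sin(al)-over)
    return tip+[0,0,.0187]
E
python3 - <<'E'
from lid import *
where()
W=[(T(1.6,.10),R(-.66),4)]+[(T(al,.105,.002),R(-.66),2) for al in(1.4,1.2,1.0,.8,.6,.4,.2,.0)]
for w in W:print(np.round(w[0],3))
rows(W,0)
E
```

```text
t 26.55 grasp [0.5234 0.2668 0.2005] R [[-0.008880171036745061, 0.6032160824074725, 0.797528369706896], [-0.0037139702041310957, 0.7975344199834737, -0.6032620122027801], [-0.9999536734207646, -0.008319066450372316, -0.004841915500430457]] w 0.006106032735947493 F [ 0.1093 -0.3976  0.6951] q [-0.9989  0.2364  0.5642  1.6761 -0.1317  1.2768 -1.0554]
[0.502 0.214 0.208]
[0.487 0.196 0.215]
[0.474 0.178 0.213]
[0.461 0.162 0.206]
[0.449 0.146 0.195]
[0.439 0.133 0.18 ]
[0.431 0.122 0.161]
[0.425 0.115 0.14 ]
[0.423 0.112 0.117]
[[-2,-14,4,0.003,-0.001,0.002,0],[-2,-14,4,0.003,-0.001,0.002,0],[-2,-14,4,0.003,-0.001,0.002,0],[-2,-14,4,0.003,-0.001,0.002,0],[-4,-12,0,0.0,0.0,0.0,0],[-4,-12,0,0.0,0.0,0.0,0],[1,-11,0,0.0,0.0,0.0,0],[1,-11,0,0.0,0.0,0.0,0]]
[[3,-11,0,0.0,0.0,0.0,0],[3,-11,0,0.0,0.0,0.0,0],[6,-10,0,0.0,0.0,0.0,0],[6,-10,0,0.0,0.0,0.0,0],[8,-8,0,0.0,0.0,0.0,0],[8,-8,0,0.0,0.0,0.0,0],[9,-7,0,0.0,0.0,0.0,0],[9,-7,0,0.0,0.0,0.0,0]]
[[11,-4,0,0.0,0.0,0.0,0],[11,-4,0,0.0,0.0,0.0,0],[11,-2,0,0.0,0.0,0.0,0],[11,-2,0,0.0,0.0,0.0,0]]
```

Emit:
play_rows:
  plan:
    - [-2,-13,4,0,0,0,0]
    - [-2,-14,4,0,0,0,0]
    - [-2,-12,4,0,0,0,0]
    - [-2,-8,3,0,0,0,0]
    - [-3,-8,0,0,0,0,0]
    - [-3,-8,0,0,0,0,0]

```text
time_s: 27.15
position: [0.4936, 0.2016, 0.1654]
eef_rot: [[-0.012, 0.604, 0.797], [-0.006, 0.797, -0.604], [-1.0, -0.012, -0.006]]
force: [0.4, 0.7, -0.8]
width: 0.007
```

```bash
cat >> lid.py <<'E'
def look():
    b=viewer.snapshot("top");a=viewer.snapshot("side")
    for p,k in((b,"top"),(a,"side")):
      for n in("lid","canister"):
        for r in viewer.regions_of(p,n)[:1]:
          ys,xs=np.nonzero(r["mask"]);print(k,n,round(r["score"],2),np.round(r["pixel"]),len(xs),xs.min(),xs.max(),ys.min(),ys.max())
    C=H-.064*u
    def X(al,r,n,l=0): return C+.064*u+r*(-np.cos(al)*u+np.sin(al)*z)+n*(np.cos(al)*z+np.sin(al)*u)+l*np.array([-u[1],u[0],0])
    for al in (1.6,1.2,.8,.4,0):print(al,"tab top",np.round(proj(b,X(al,.139,.006))),"side",np.round(proj(a,X(al,.139,.006))))
E
python3 - <<'E'
from lid import *
where();look()
E
```

```text
t 27.15 grasp [0.4942 0.2019 0.2151] R [[-0.012425401668819168, 0.6036461001472527, 0.7971555652257479], [-0.005690488897308282, 0.7971615109517327, -0.6037393011832678], [-0.9999066095038468, -0.012037908213798893, -0.006470010537706649]] w 0.007042982316414859 F [ 0.3946  0.6799 -0.8001] q [-0.988   0.1005  0.5906  1.782  -0.0577  1.2902 -1.0311]
top lid 0.74 [229. 116.] 776 213 240 98 133
top canister 0.7 [203. 232.] 1754 163 226 200 259
side lid 0.6 [224. 123.] 1347 200 245 99 142
side canister 0.86 [212. 154.] 3491 188 244 99 198
1.6 tab top [168. 215.] side [223.  95.]
1.2 tab top [188. 230.] side [211. 110.]
0.8 tab top [207. 243.] side [202. 132.]
0.4 tab top [220. 251.] side [196. 155.]
0 tab top [226. 253.] side [195. 176.]
```

Emit:
play_rows:
  plan:
    - [-1,-9,0,0,0,0,0]
    - [-1,-9,0,0,0,0,0]
    - [1,-9,0,0,0,0,0]
    - [1,-9,0,0,0,0,0]
    - [3,-9,0,0,0,0,0]
    - [3,-9,0,0,0,0,0]
    - [5,-9,0,0,0,0,0]
    - [5,-9,0,0,0,0,0]

```text
time_s: 28.25
position: [0.4463, 0.1412, 0.1475]
eef_rot: [[-0.014, 0.601, 0.799], [-0.008, 0.799, -0.601], [-1.0, -0.015, -0.006]]
force: [0.3, 0.7, 0.5]
width: 0.005
```

Run:
```python
from lid import *
where();look()
rows([(T(al,.1,.002),R(-.66),2) for al in(.8,.6,.4,.2,.0)],0)
```

```text
t 28.25 grasp [0.447  0.1416 0.1972] R [[-0.013939043164832842, 0.6011860329010935, 0.7989875198776852], [-0.008034768129924973, 0.7989720092419819, -0.601314535787161], [-0.9998705644115878, -0.0148014287308996, -0.006306514947007471]] w 0.00453715289277692 F [0.3312 0.6869 0.4892] q [-0.9767 -0.053   0.5988  1.9472  0.0339  1.2543 -1.0347]
top lid 0.5 [206. 217.] 166 197 211 208 224
top canister 0.94 [215. 237.] 528 197 226 208 257
side lid 0.66 [217. 140.] 283 191 237 130 146
side canister 0.66 [205. 171.] 2466 188 237 129 198
1.6 tab top [168. 215.] side [223.  95.]
1.2 tab top [188. 230.] side [211. 110.]
0.8 tab top [207. 243.] side [202. 132.]
0.4 tab top [220. 251.] side [196. 155.]
0 tab top [226. 253.] side [195. 176.]
[[3,4,0,0.008,-0.003,0.007,0],[3,4,0,0.008,-0.003,0.007,0],[7,-8,0,0.0,0.0,0.0,0],[7,-8,0,0.0,0.0,0.0,0],[9,-6,0,0.0,0.0,0.0,0],[9,-6,0,0.0,0.0,0.0,0],[10,-4,0,0.0,0.0,0.0,0],[10,-4,0,0.0,0.0,0.0,0]]
[[11,-2,0,0.0,0.0,0.0,0],[11,-2,0,0.0,0.0,0.0,0]]
```

Emit:
play_rows:
  plan:
    - [7,-4,0,0,0,0,0]
    - [8,-5,0,0,0,0,0]
    - [9,-5,0,0,0,0,0]
    - [9,-4,0,0,0,0,0]
    - [10,-3,0,0,0,0,0]
    - [10,-2,0,0,0,0,0]
    - [9,0,0,0,0,0,0]

```text
time_s: 29.25
position: [0.4318, 0.1222, 0.0817]
eef_rot: [[-0.013, 0.6, 0.8], [-0.009, 0.8, -0.6], [-1.0, -0.014, -0.005]]
force: [0.9, 1.6, 0.3]
width: 0.008
```

Run:
```python
from lid import *
where();look();print(T(0,.09))
```

```text
t 29.25 grasp [0.4324 0.1226 0.1314] R [[-0.012556807199321118, 0.6001955127052531, 0.7997547581111585], [-0.008516718374042864, 0.7997246066017406, -0.6003066042480527], [-0.999884889425326, -0.014349220333155494, -0.004930291546576082]] w 0.007576827981951916 F [0.8724 1.6036 0.291 ] q [-0.9598 -0.0317  0.6186  2.0699  0.0247  1.1124 -0.9966]
top lid 0.6 [219. 225.] 173 207 225 212 256
top canister 0.71 [218. 224.] 216 211 225 216 254
side lid 0.74 [214. 158.] 792 187 235 140 170
side canister 0.76 [209. 174.] 2139 187 237 139 199
1.6 tab top [168. 215.] side [223.  95.]
1.2 tab top [188. 230.] side [211. 110.]
0.8 tab top [207. 243.] side [202. 132.]
0.4 tab top [220. 251.] side [196. 155.]
0 tab top [226. 253.] side [195. 176.]
[0.432  0.1238 0.1187]
```

Emit:
play_rows:
  plan:
    - [5,0,0,0,0,0,0]
    - [5,0,0,0,0,0,0]
    - [3,0,0,0,0,0,0]
    - [2,0,0,0,0,0,0]

```text
time_s: 29.95
position: [0.4339, 0.1234, 0.0683]
eef_rot: [[-0.009, 0.599, 0.8], [-0.007, 0.8, -0.6], [-1.0, -0.011, -0.003]]
force: [-0.8, 0.1, 0.9]
width: 0.005
```

Emit:
play_rows:
  plan:
    - [2,0,0,0,0,0,0]
    - [2,0,0,0,0,0,0]

```text
time_s: 30.15
position: [0.434, 0.1235, 0.0673]
eef_rot: [[-0.011, 0.6, 0.8], [-0.006, 0.8, -0.6], [-1.0, -0.011, -0.005]]
force: [-8.9, -3.6, 24.0]
width: 0.007
```

Firm stop (24 N) at the shut height. Now I'll lift off and check.

Emit:
play_rows:
  plan:
    - [0,0,0,0,0,0,0]
    - [-10,0,0,0,0,0,0]
    - [-30,0,0,0,0,0,0]
    - [-40,0,0,0,0,0,0]
    - [-45,0,0,0,0,0,0]
    - [-30,20,20,0,0,0,0]
    - [0,30,30,0,0,0,0]
    - [0,30,30,0,0,0,0]

```text
time_s: 30.95
position: [0.5473, 0.142, 0.232]
eef_rot: [[-0.009, 0.596, 0.803], [0.002, 0.803, -0.596], [-1.0, -0.004, -0.008]]
force: [-1.1, 0.3, 0.4]
width: 0.006
```

Emit:
play_rows:
  plan:
    - [0,30,30,0,0,0,0]
    - [0,30,30,0,0,0,0]
    - [0,30,20,0,0,0,0]
    - [0,30,0,0,0,0,0]
    - [0,30,0,0,0,0,0]
    - [0,0,0,0,0,0,0]

```text
time_s: 31.55
position: [0.7113, 0.2194, 0.2296]
eef_rot: [[-0.006, 0.594, 0.805], [-0.001, 0.805, -0.594], [-1.0, -0.005, -0.004]]
force: [-0.7, 1.3, -0.6]
width: 0.007
```

Run:
```python
from lid import *
where();look()
b=viewer.snapshot("top");a=viewer.snapshot("side")
for p in(b,a):
  for n in("lid","scoop","egg_cup","wooden_spoon"):
    for r in viewer.regions_of(p,n)[:2]:
      ys,xs=np.nonzero(r["mask"]);print(p["shot"],n,round(r["score"],2),np.round(r["pixel"]),len(xs),xs.min(),xs.max(),ys.min(),ys.max())
C=H-.064*u
def ring(c,r,h):return np.array([c+[r*np.cos(t),r*np.sin(t),h] for t in np.linspace(0,6.28,60)])
for p,k in((b,"top"),(a,"side")):
    Q=np.array([proj(p,[C[0]+.061*np.cos(t)+.002*u[0],C[1]+.061*np.sin(t),.10]) for t in np.linspace(0,6.28,60)])
    print(k,"shut lid disc",Q.min(0),Q.max(0),"can bottom",proj(p,[C[0],C[1]-.06,0]))
q=np.array([*(np.array([.4593,-.2895])-.0497*np.array([.064,.24])),.038])
for p,k in((b,"top"),(a,"side")):
    print(k,[np.round(proj(p,S(v,q,1.352,0)),1).tolist() for v in((60,37,16),(60,-37,16),(-60,38,0),(-60,-38,34),(-171,0,62),(-171,0,44))])
cv2.imwrite("pics/o.png",b["color"])
```

```text
t 31.55 grasp [0.7116 0.2195 0.2793] R [[-0.006388101979382149, 0.5939096134441734, 0.8045064096771968], [-0.0014528114604692754, 0.8045164640676813, -0.5939285717852741], [-0.9999785405157261, -0.004962872417033027, -0.004276494523661718]] w 0.006930810007941953 F [-0.6957  1.3079 -0.5588] q [-0.728   0.5882  0.6721  1.1134 -0.3522  1.5551 -0.7711]
top lid 0.87 [200. 233.] 1897 177 225 211 259
top canister 0.67 [201. 237.] 1964 177 226 211 259
side lid 0.62 [213. 157.] 1395 187 236 140 175
side canister 0.98 [207. 169.] 2497 187 236 140 197
1.6 tab top [168. 215.] side [223.  95.]
1.2 tab top [188. 230.] side [211. 110.]
0.8 tab top [207. 243.] side [202. 132.]
0.4 tab top [220. 251.] side [196. 155.]
0 tab top [226. 253.] side [195. 176.]
47 lid 0.69 [203. 235.] 1930 177 226 211 259
47 scoop 0.61 [341. 223.] 1743 311 402 205 240
47 egg_cup 0.64 [243. 195.] 296 233 251 187 206
47 egg_cup 0.3 [264. 103.] 804 251 278 88 124
47 wooden_spoon 0.87 [344. 130.] 496 325 413 121 140
48 lid 0.64 [212. 157.] 1443 187 236 140 176
48 scoop 0.72 [254. 310.] 2502 233 272 275 375
48 egg_cup 0.64 [259. 193.] 503 250 269 182 212
48 egg_cup 0.27 [308. 122.] 683 296 318 108 143
48 wooden_spoon 0.79 [379. 309.] 1014 361 407 268 383
48 wooden_spoon 0.37 [263. 194.] 494 250 269 182 212
top shut lid disc [177.4943 210.5046] [226.4713 259.7441] can bottom [228.5825 235.3389]
side shut lid disc [186.1161 139.944 ] [236.4385 172.9912] can bottom [217.1242 201.389 ]
top [[310.3, 231.0], [315.2, 204.3], [352.5, 240.2], [360.3, 212.2], [402.8, 234.2], [400.3, 234.3]]
side [[235.6, 270.6], [270.2, 270.7], [233.0, 327.1], [272.3, 318.8], [251.7, 372.2], [251.7, 376.3]]
```

```bash
python3 -c "
from plant import arm;print(arm.close_job())"
```

```text
the job is handed in; nothing more can be done
None
```

The job is done and handed in, at about 32 s of the 72 s allowed. The four almond biscuits are in the canister, the lid is shut and the empty scoop is back flat on the cart top. The hand-in reported no verdict.

**What I did:** I gripped the scoop by its handle, carried it level to the canister and tipped it from just above the rim. I then laid the scoop near its starting spot and pushed the lid down until it stopped firmly at the closed height (24 N).

**First grasp missed:** The fingers closed above the handle, because the real fingertips are about 31 mm short of the reported tool position. I found this by lowering the open fingers until they touched the table, corrected for it, and the second grasp held at 21 mm.

**Last checks:**
- **Biscuits:** all four showed inside the canister in a picture taken after tipping. The weight on the tool had also dropped to that of the empty scoop.
- **Lid and canister:** the outlines in both cameras match a fully shut lid on an unmoved canister, to within about 3 pixels.
- **Scoop:** its outline matches lying flat, to within about 2 pixels.
- **Other objects:** the egg cup and spoon were found at their earlier places. I did not re-measure the tumblers and salt jar at the end.
- **Robot:** the gripper was clear of everything at hand-in.

I had used all 12 picture views by then, so these final checks, apart from the biscuits, rest on the networks' outlines and not on a picture I viewed.

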